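# Put three bench chisels back in their fitted cradles

### The job

Put the three chisels back in the tool tray, each lying level in the cradle whose blade notch is cut for its width, handle towards the robot in the handle notch and midway along the cradle so that the cutting edge is clear. Two of them now lie in a cradle one size too wide and have to go to their own. Lay them in without dropping them, and leave the rasp where it lies.

Things in the scene. Friction and masses are not known exactly. Their poses are not given: they have to be found in the camera images.
- chisel_wide: Chisel, pale turned handle, steel blade 26 mm wide, 275 mm long over all. Loose beside the tray. Origin: mid-length, at the handle's underside; x to the cutting edge, z up. Round handle x = -137 to -22 mm, 28 mm thick, axis 14 mm above the origin; blade to x = 137, underside about 5 mm up. Balances at x = -45; grip the handle there, fingers closing along y.
- chisel_middle: Chisel, pale turned handle, steel blade 18 mm wide, 285 mm long over all. At first in the wide one's cradle. Origin: mid-length, at the handle's underside; x to the cutting edge, z up. Round handle x = -142 to -27 mm, 28 mm thick, axis 14 mm above the origin; blade to x = 142, underside about 5 mm up. Balances at x = -45; grip the handle there, fingers closing along y.
- chisel_narrow: Chisel, reddish turned handle, steel blade 12 mm wide, 260 mm long over all. At first in the middle one's cradle. Origin: mid-length, at the handle's underside; x to the cutting edge, z up. Round handle x = -130 to -15 mm, 28 mm thick, axis 14 mm above the origin; blade to x = 130, underside about 5 mm up. Balances at x = -45; grip the handle there, fingers closing along y.
- cradle_wide: Fixed wooden cradle for the wide (26 mm) chisel: strip 256 x 58 mm with two notched boards across it, 20 mm thick, tops 34 mm up. Handle board at x = -98 mm: notch 32 wide, floor 18 up. Blade board at x = +78: notch 31 wide, floor 23 up. Origin: centre of its underside, z up. Seated chisel: origin 18 mm above this origin, x the same way, edge at +x. Notch floors lined dark.
- cradle_middle: Fixed wooden cradle for the middle (18 mm) chisel: strip 256 x 58 mm with two notched boards across it, 20 mm thick, tops 34 mm up. Handle board at x = -98 mm: notch 32 wide, floor 18 up. Blade board at x = +78: notch 23 wide, floor 23 up. Origin: centre of its underside, z up. Seated chisel: origin 18 mm above this origin, x the same way, edge at +x. Notch floors lined dark.
- cradle_narrow: Fixed wooden cradle for the narrow (12 mm) chisel: strip 256 x 58 mm with two notched boards across it, 20 mm thick, tops 34 mm up. Handle board at x = -98 mm: notch 32 wide, floor 18 up. Blade board at x = +78: notch 17 wide, floor 23 up. Origin: centre of its underside, z up. Seated chisel: origin 18 mm above this origin, x the same way, edge at +x. Notch floors lined dark.
- rasp: Rasp with a pale turned handle, 288 x 28 x 31 mm, a look-alike lying in front of the tray, not to be moved; its coarse grey blade is 26 mm wide and 200 mm long, much longer than a chisel's. Origin: middle of its underside, x along it to the tip.
- tray: Fixed shallow plywood tray, 290 x 196 mm, walls 18 mm high, with three cradles side by side in any order, 60 mm between centres. Origin: centre of its underside; x is the cradles' x, away from the robot. Notches have 6 mm lead-ins. The rip fence left of it is 61 mm high; a timber pile 80 mm high lies left of the saw from y = 0.22 on: keep the arm's shoulder off it.

How it is judged:
By the outcome, as a careful person would: the job done as asked, in the order asked, and still so for the second after the job is handed in, with the robot touching nothing.
It also fails if it takes over 80 s, if anything falls off the work surface, if the arm or the gripper's body presses on something with over 40 N, if the wrist force passes 120 N, or if a joint passes its speed limit or range.

### The arm

A 6-joint arm with a two-finger parallel gripper is mounted at the origin on the work surface; the furniture and walls round the work are solid. World frame = base frame: x ahead of the robot, y to its left, z up, the work surface at z = 0. Lengths are in m, angles in degrees, forces in N, time in s.
With the tool pointing down it reaches from about 0.35 to 0.875 m from the base axis. Payload 4.2 kg.
Tool frame: the origin (TCP) lies between the finger pads; the fingertips stand 17 mm ahead of it and the grasp point (between the pads) lies 2 mm behind it; z points along the fingers, y is the direction in which the jaws open and shut (so a half turn about z gives the same grasp; the last joint's range is limited). The gripper opens to 87 mm and grips with 3 to 60 N. Pads are 19 mm wide; open, the fingers measure 117 mm over their backs; the gripper's body (75 mm by 190 mm) begins 51 mm behind the grasp point.
Start: joints at [-60.699, 22.042, 0.453, 0, -68.411, -14.817], TCP at [0.156, -0.605, 0.24] pointing down, gripper open.
Joint ranges: [-179.83, 179.83], [-69.29, 118.12], [-61.27, 80.66], [-181.25, 117.63], [-171.15, -9.14], [-177.46, 177.46]. Speed limits (degrees/s): [159.86, 159.86, 180, 180, 180, 180].

### API

Orientations are given as a 3x3 rotation matrix whose columns are the frame's x, y, z axes.
In Python, from station import r gives the robot as it stands.
- The arm moves only by the shell command python3 -m creep 'ROWS'. ROWS is JSON, a list of rows, each a list of 7 numbers: the opening, from 0 (shut) to 1 (fully open), then the shift along the tool's x, y, z scaled (see below), then the turn, a rotation vector about the tool's x, y, z scaled (see below). A call has 1 to 5 rows; each row is the pose to reach, as a shift and turn from the pose measured when the call began, along the tool's axes at that moment, turning the shorter way round; what a row does not reach only later rows make up. The controller multiplies each number of a shift by 300 mm and each number of a turn by 180 degrees. A row lasts 1/12 s, in which the tool goes at most 41.7 mm and 7.16 degrees, less where a joint would pass 70% of its speed; a pose out of reach is approached as far as the arm can. A call with a number of a shift or a turn outside -1 to 1 is refused whole. A call with a gripper value outside its range is refused whole. The fingers move at their own pace and stop on an object; the grip force is fixed at half the most. Time passes only in rows, so rows that repeat a pose let the fingers close. It gives the time, the measured TCP pose, the force and the opening at its end, in the units of the state.
- r.sense(): the state, without advancing time (a new reading comes with each control period).
- r.capture(name): name is "scene" or "top" or "wrist"; returns the picture (420x560x3 uint8, blue, green, red); there is no depth.
- r.camera_model(name): a dict with "mtx" (3x3 intrinsics, pixels), "R" (3x3) and "t" (3): a world point X has camera coordinates R X + t; the wrist camera has in their place "mount" (4x4, takes a point from camera to tool coordinates, whose origin is the TCP and whose axes are the flange's). Camera axes: x right, y down, z forward; pixel columns grow to the right and rows downward; lengths in m; the calibration is good to about 2 mm. A picture is of the moment at which its call begins: read the wrist's pose just before it. camera_model takes no time and is no camera call.
- r.finish_job(): hands the job in, once; it reports no verdict.
Trained networks look in the newest picture that a camera, given by its name, has taken for a name from the list of things; names that differ only in an ending like _2 or _b are one class to them, and where a whole thing is asked for, a point or a joint stands for the part that bears it (a point fixed in the world has none). Each returns a list of dicts, best first, with "score" (0 to 1); they miss things now and then, are a little off and sometimes report something else, mostly with a low value. They report only what shows in the picture. A call takes as long as a camera call.
- r.recognise(camera, target): "rect" ([left, top, right, bottom] as shares, 0 to 1, of the picture: columns of its width, rows of its height, round what is visible of it).
- r.outline_of(camera, target): "pixels" (420x560 bool, what is visible of it) and "rect" ([left, top, right, bottom] as shares, 0 to 1, of the picture: columns of its width, rows of its height, round what is visible of it).
The state is a dict: "time_s": time; "joints": joint angles; "joint_velocities": joint speeds; "effort": joint torques, N m; "tcp_pos": TCP position; "ee_rot": TCP orientation; "wrist_force": force on the tool from outside, world axes, zero at the start; "moment": the same for the moment, N m; "gripper_width": opening from 0.0 (shut) to 1.0 (fully open).
Only numpy, scipy, OpenCV 4.12 (cv2) and the standard library are available. Lean on these libraries where they do the work, as an engineer would, in place of code of your own. Each camera call takes 0.05 s, during which the arm holds its last target.

## Working session

There is one attempt and no reset: what is moved stays moved. The work goes in short steps, Python scripts to look and compute and a shell command to move; the robot and the scene stay as the last step left them, time stands still between calls to the robot, and variables do not carry over. Pictures are saved under pics/ and viewed, and the job is handed in when it is done.

```bash
ls; mkdir -p pics; python3 - <<'E'
from station import r
import cv2
s=r.sense();print(s)
for c in("scene","top","wrist"):
    cv2.imwrite(f"pics/{c}0.png",r.capture(c)); m=r.camera_model(c); print(c,m)
E
```

```text
pics
{'time_s': 0.0, 'joints': array([-6.06996663e+01,  2.20901969e+01,  3.78597266e-01, -2.90611620e-02,
       -6.84117068e+01, -1.48177619e+01]), 'joint_velocities': array([ 0.01203884,  0.04868643, -0.01865475,  0.03628036,  0.01403937,
       -0.06300884]), 'effort': array([-9.61372425e-04, -3.90661883e+01,  1.87400937e+01,  4.21970844e+00,
        1.09306216e-02, -2.02819028e-04]), 'tcp_pos': array([ 0.15618807, -0.60457167,  0.23845726]), 'ee_rot': array([[-9.68270507e-01, -2.49903609e-01, -6.41895285e-04],
       [-2.49904415e-01,  9.68268218e-01,  2.10754885e-03],
       [ 9.48427397e-05,  2.20108986e-03, -9.99997573e-01]]), 'wrist_force': array([-0.3976244 ,  0.5684257 ,  0.09758286]), 'moment': array([-0.03290118, -0.04255229, -0.05016177]), 'gripper_width': 1.0069613308356453}
scene {'mtx': array([[475.28700983,   0.        , 274.35469562],
       [  0.        , 475.28700983, 211.96652418],
       [  0.        ,   0.        ,   1.        ]]), 'R': array([[-0.54350339, -0.83935171, -0.00963192],
       [-0.5047407 ,  0.33595898, -0.79521594],
       [ 0.67070179, -0.427340
[... 263 characters left out ...]
6, -0.99952954,  0.01024532],
       [-0.99372628,  0.02763038, -0.10837269],
       [ 0.10803863, -0.013314  , -0.99405754]]), 't': array([-0.36361928,  0.41020461,  0.8741693 ])}
wrist {'mtx': array([[345.30473728,   0.        , 273.79782824],
       [  0.        , 345.30473728, 207.86532482],
       [  0.        ,   0.        ,   1.        ]]), 'mount': array([[-8.75719121e-04, -9.60127844e-01, -2.79559933e-01,
         7.67007396e-02],
       [ 9.99999476e-01, -6.92491486e-04, -7.54179265e-04,
         1.29583678e-04],
       [ 5.30515638e-04, -2.79560447e-01,  9.60127947e-01,
        -1.45691417e-01],
       [ 0.00000000e+00,  0.00000000e+00,  0.00000000e+00,
         1.00000000e+00]])}
```

View pics/scene0.png

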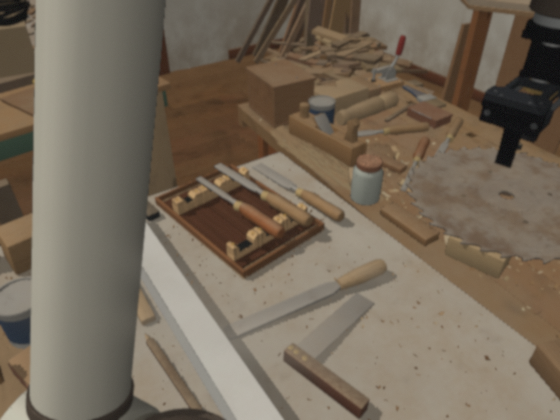

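View pics/top0.png

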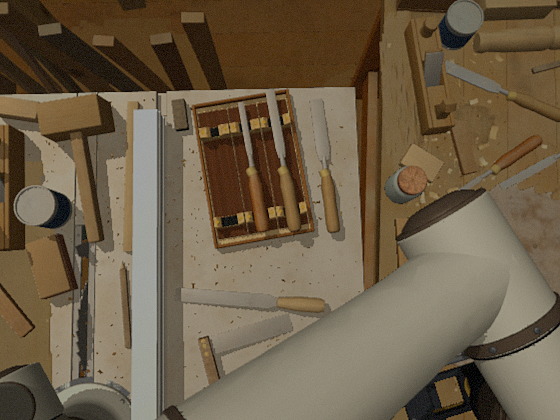

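View pics/wrist0.png

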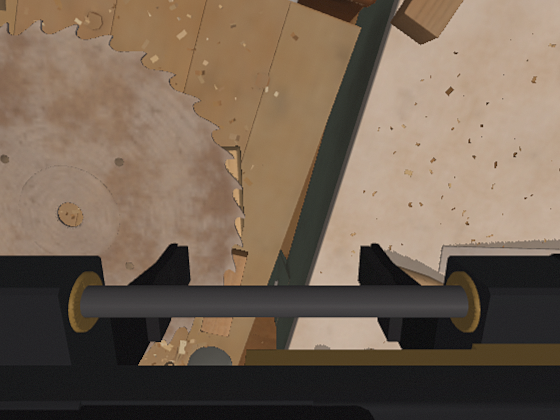

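The top view shows the tray at about px (195–315, 90–248). The left cradle is empty, the red chisel is in the centre cradle (250,165) and a pale chisel is in the right one (283,160). The loose wide chisel is at (325,165) and the rasp at (250,300). Next I'll measure them.

```bash
cat > h.py <<'E'
from station import r
import numpy as np, cv2
def ray(c,px):
    m=r.camera_model(c); 
    K,R,t=m["mtx"],m["R"],m["t"]
    return -R.T@t, R.T@np.linalg.inv(K)@np.array([px[0],px[1],1.])
def wray(px,s):
    m=r.camera_model("wrist"); M=m["mount"]; R=np.array(s["ee_rot"]); d=np.linalg.inv(m["mtx"])@np.array([px[0],px[1],1.])
    return np.array(s["tcp_pos"])+R@M[:3,3], R@M[:3,:3]@d
def atz(o_d,z):
    o,d=o_d; return o+d*(z-o[2])/d[2]
def proj(c,X):
    m=r.camera_model(c); p=m["mtx"]@(m["R"]@np.array(X)+m["t"]); return p[:2]/p[2]
def wproj(X,s):
    m=r.camera_model("wrist"); M=m["mount"]; R=np.array(s["ee_rot"])
    p=M[:3,:3].T@(R.T@(np.array(X)-s["tcp_pos"])-M[:3,3]); p=m["mtx"]@p; return p[:2]/p[2]
E
python3 - <<'E'
from h import *
im=r.capture("top"); ov=im.copy()
cols=[(0,0,255),(0,255,0),(255,0,0),(255,255,0),(255,0,255),(0,255,255)]
for k,n in enumerate(["chisel_wide","chisel_middle","chisel_narrow","cradle_wide","cradle_middle","cradle_narrow"]):
    for o in r.outline_of("top",n)[:2]:
        p=o["pixels"]; ys,xs=np.nonzero(p)
        if len(xs)<5: continue
        rc=cv2.minAreaRect(np.c_[xs,ys].astype(np.float32))
        print(n,round(o["score"],2),len(xs),np.round(rc[0],1),np.round(rc[1],1),round(rc[2],1),np.round(np.array(o["rect"])*[560,420,560,420]))
        if o["score"]>.4: 
            c,_=cv2.findContours(p.astype(np.uint8),0,1); cv2.drawContours(ov,c,-1,cols[k],1)
v=np.hstack([im[80:260,180:360],ov[80:260,180:360]])
cv2.imwrite("pics/ov.png",cv2.resize(v,(800,400),interpolation=cv2.INTER_CUBIC))
print(r.sense()["time_s"])
E
```

```text
chisel_wide 0.66 2286 [282.2 162.8] [127.1  30.4] 79.9 [254.  99. 308. 228.]
chisel_wide 0.64 1559 [324.4 165.3] [133.   13.4] 82.6 [307. 100. 338. 234.]
chisel_middle 0.58 1459 [282.2 159.3] [145.   14.2] 79.9 [264.  87. 302. 234.]
chisel_narrow 0.58 1354 [251.1 166.5] [132.   15.5] 79.0 [236.  99. 270. 232.]
cradle_wide 0.85 2620 [281.7 162.8] [128.8  31.8] 79.6 [257.  99. 309. 228.]
cradle_middle 0.62 2681 [252. 168.] [127.9  31.5] 80.4 [229. 103. 277. 232.]
cradle_narrow 0.56 3798 [220.9 173.4] [127.6  32.2] 79.9 [196. 110. 243. 239.]
cradle_narrow 0.31 2878 [251.8 168. ] [146.6 102.1] 80.5 [192.  90. 313. 249.]
0.5
```

View pics/ov.png

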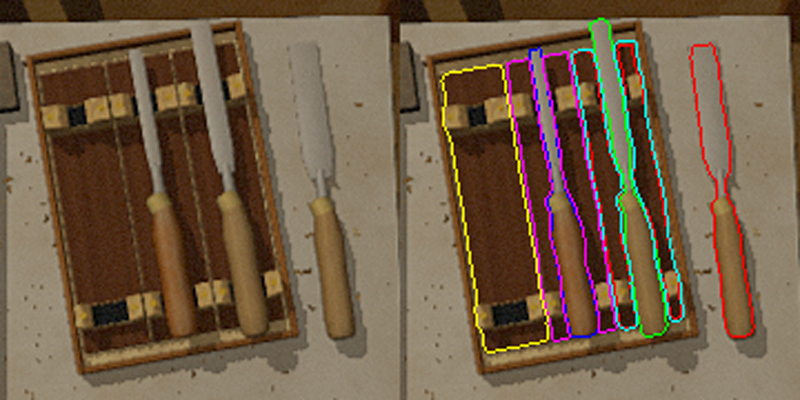

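Networks agree with the picture: left cradle is narrow, centre is middle, right is wide. Now metric poses.

```bash
python3 - <<'E'
from h import *
im=r.capture("top")
def T(p,z): return atz(ray("top",p),z)
for n,z in [("cradle_narrow",.012),("cradle_middle",.012),("cradle_wide",.012),("chisel_wide",.014),("chisel_middle",.04),("chisel_narrow",.04)]:
    for o in r.outline_of("top",n)[:2]:
        ys,xs=np.nonzero(o["pixels"])
        P=np.array([T((x,y),z)[:2] for x,y in zip(xs+0.,ys+0.)],np.float32)
        c,wh,a=cv2.minAreaRect(P)
        b=cv2.boxPoints((c,wh,a)); e=[b[1]-b[0],b[2]-b[1]]; e=max(e,key=np.linalg.norm); e=e*np.sign(e[0])
        print(n,round(o["score"],2),np.round(c,4),np.round(wh,4),round(np.degrees(np.arctan2(e[1],e[0])),2))
for n,pts in dict(handle_notch=[(215,219)]).items(): print(T(pts[0],.03))
p=cv2.resize(im[85:255,185:345],None,fx=4,fy=4,interpolation=cv2.INTER_CUBIC)[:600]
cv2.imwrite("pics/z.png",p)
E
```

```text
Traceback (most recent call last):
  File "h.py", line 4, in ray
    m=r.camera_model(c);
ValueError: time passes only in moves, steps and waits
```

```bash
sed -i 's/r.camera_model(\(c\|"wrist"\))/cm(\1)/' h.py; sed -i '2a import functools\n@functools.lru_cache\ndef cm(c): return r.camera_model(c)' h.py; python3 - <<'E'
from h import *
im=r.capture("top")
def T(p,z): return atz(ray("top",p),z)
for n,z in [("cradle_narrow",.012),("cradle_middle",.012),("cradle_wide",.012),("chisel_wide",.014),("chisel_middle",.04),("chisel_narrow",.04)]:
    for o in r.outline_of("top",n)[:2]:
        ys,xs=np.nonzero(o["pixels"])
        P=np.array([T((x,y),z)[:2] for x,y in zip(xs+0.,ys+0.)],np.float32)
        c,wh,a=cv2.minAreaRect(P)
        b=cv2.boxPoints((c,wh,a)); e=[b[1]-b[0],b[2]-b[1]]; e=max(e,key=np.linalg.norm); e=e*np.sign(e[0])
        print(n,round(o["score"],2),np.round(c,4),np.round(wh,4),round(np.degrees(np.arctan2(e[1],e[0])),2))
p=cv2.resize(im[85:235,185:345],None,fx=4,fy=4,interpolation=cv2.INTER_CUBIC)[:600]
cv2.imwrite("pics/z.png",p)
print(r.sense()["time_s"])
E
```

```text
cradle_narrow 0.55 [ 0.4947 -0.2564] [0.2562 0.0625] 8.43
cradle_narrow 0.33 [ 0.5039 -0.3169] [0.2568 0.0607] 8.3
cradle_middle 0.63 [ 0.5029 -0.3171] [0.2528 0.0589] 8.34
cradle_wide 0.77 [ 0.5129 -0.3764] [0.2565 0.0603] 8.1
chisel_wide 0.7 [ 0.5061 -0.4602] [0.2697 0.0271] 5.27
chisel_middle 0.93 [ 0.5124 -0.3746] [0.2812 0.0279] 9.56
chisel_narrow 0.63 [ 0.4997 -0.3167] [0.2557 0.0263] 8.92
0.95
```

View pics/z.png

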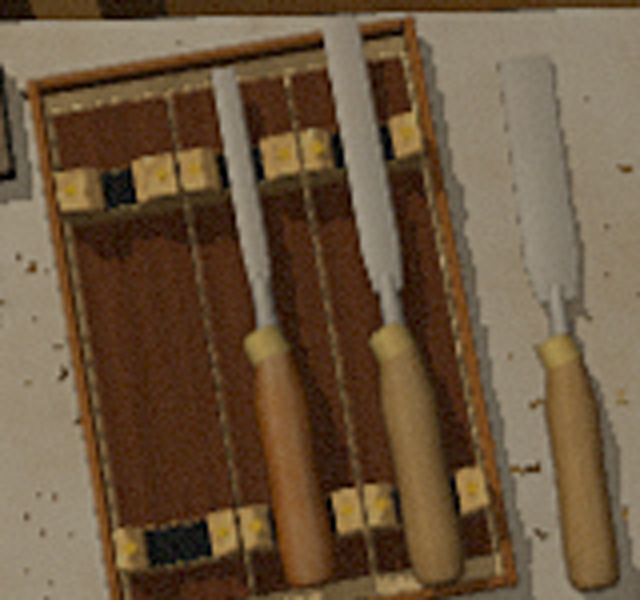

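```bash
python3 -m creep '[[0.55,-0.6,0.33,0,0,0,0.033],[0.55,-0.6,0.33,0,0,0,0.033],[0.55,-0.6,0.33,0,0,0,0.033],[0.55,-0.6,0.33,0,0,0,0.033],[0.55,-0.6,0.33,0,0,0,0.033]]'
```

```text
time_s: 1.37
tcp_pos: [0.307, -0.4627, 0.2398]
ee_rot: [[-0.989, -0.148, 0.0], [-0.148, 0.989, -0.0], [-0.0, -0.0, -1.0]]
wrist_force: [0.7, 0.6, 0.2]
gripper_width: 0.707
```

```bash
python3 -m creep '[[0.55,-0.557,0.385,0,0,0,0],[0.55,-0.557,0.385,0,0,0,0],[0.55,-0.557,0.385,0,0,0,0],[0.55,-0.557,0.385,0,0,0,0],[0.55,-0.557,0.385,0,0,0,0]]'
python3 - <<'E'
from h import *
s=r.sense(); im=r.capture("wrist"); cv2.imwrite("pics/w1.png",im); print(s["tcp_pos"],s["time_s"],s["gripper_width"])
import pickle; pickle.dump((s,im),open("w1.pkl","wb"))
E
```

```text
time_s: 1.78
tcp_pos: [0.4566, -0.3218, 0.2402]
ee_rot: [[-0.989, -0.149, 0.001], [-0.149, 0.989, -0.001], [-0.001, -0.001, -1.0]]
wrist_force: [0.2, -1.0, 0.1]
gripper_width: 0.548
[ 0.45655831 -0.32181988  0.24021247] 1.7833 0.5475355135863741
```

View pics/w1.png

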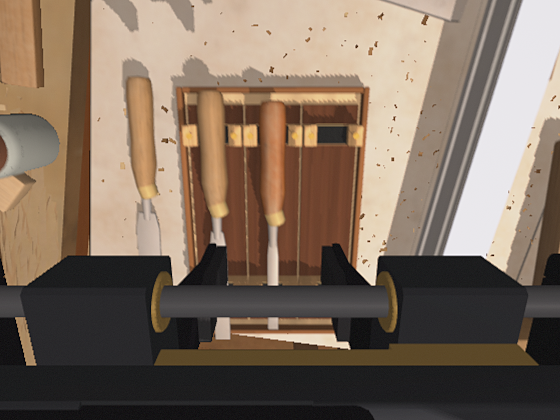

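The wrist view shows the red handle end at (273,101) and its ferrule at (275,225). The empty handle notch is at (332,134), with the middle chisel's handle at (213,150) and the wide one's at (142,140).

```bash
cat >> h.py <<'E'
def axis_fit(s,mask,z,c="wrist",lim=None):
    """principal line of handle pixels projected on plane z"""
    ys,xs=np.nonzero(mask)
    f=(lambda p: atz(wray(p,s),z)) if c=="wrist" else (lambda p: atz(ray(c,p),z))
    P=np.array([f(p)[:2] for p in zip(xs+0.,ys+0.)])
    if lim is not None: P=P[lim(P)]
    m=P.mean(0); v=np.linalg.svd(P-m,full_matrices=False)[2][0]; v=v*np.sign(v[0]); t=(P-m)@v; n=(P-m)@np.array([-v[1],v[0]])
    return m,np.degrees(np.arctan2(v[1],v[0])),m+v*t.min(),m+v*t.max(),np.ptp(t),np.ptp(n)
E
python3 - <<'E'
from h import *
im=r.capture("wrist"); s=r.sense(); ov=im.copy()
for n,z in [("chisel_narrow",.038),("chisel_middle",.038),("chisel_wide",.014),("cradle_narrow",.03),("tray",.018)]:
    for o in r.outline_of("wrist",n)[:2]:
        q=axis_fit(s,o["pixels"],z); print(n,round(o["score"],2),*[np.round(a,4) for a in q])
        c,_=cv2.findContours(o["pixels"].astype(np.uint8),0,1); cv2.drawContours(ov,c,-1,(0,0,255) if "ch" in n else (0,255,0),1)
for nm,p,z in [("hn centre",(332,134),.03),("hn top corner L",(315,124),.04),("R",(348,124),.04)]: print(nm,atz(wray(p,s),z))
cv2.imwrite("pics/w1o.png",ov[60:340,100:400])
# predicted grip on narrow
cv2.imwrite("pics/w1z.png",cv2.resize(im[80:240,170:380],None,fx=3.5,fy=3.5,interpolation=cv2.INTER_CUBIC))
E
```

```text
chisel_narrow 0.69 [ 0.4507 -0.3268] 8.7272 [ 0.3702 -0.3392] [ 0.6232 -0.3003] 0.256 0.0282
chisel_middle 0.58 [ 0.4489 -0.3873] 9.3083 [ 0.3705 -0.4002] [ 0.6456 -0.3551] 0.2787 0.0278
chisel_wide 0.88 [ 0.4566 -0.4667] 6.5023 [ 0.3675 -0.4769] [ 0.5689 -0.4539] 0.2027 0.0287
cradle_narrow 0.87 [ 0.4495 -0.2705] 4.9769 [ 0.3643 -0.2779] [ 0.5711 -0.2599] 0.2076 0.0648
tray 0.81 [ 0.4503 -0.3219] 7.6717 [ 0.3553 -0.3347] [ 0.6436 -0.2958] 0.2909 0.1981
hn centre [ 0.39985545 -0.27052474  0.03      ]
hn top corner L [ 0.39255852 -0.29051371  0.04      ]
R [ 0.38761896 -0.25879681  0.04      ]
```

View pics/w1o.png

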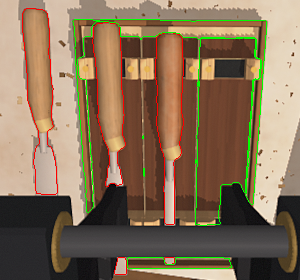

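View pics/w1z.png

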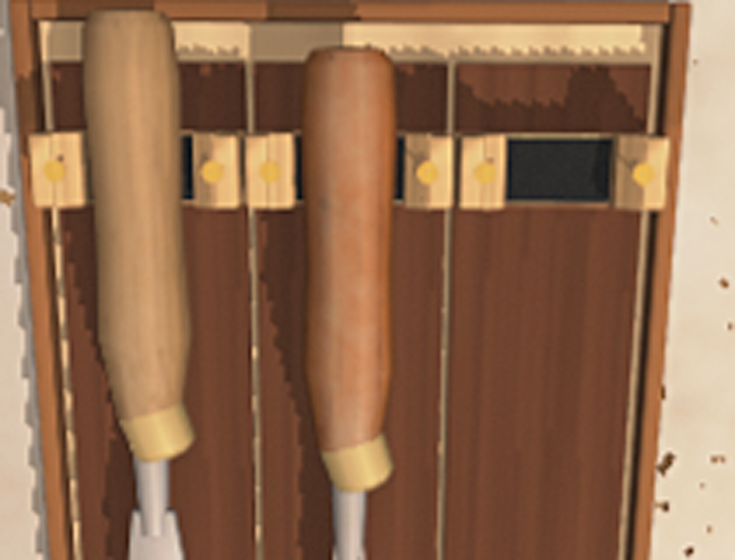

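```bash
cat > fit.py <<'E'
from h import *
import pickle
from scipy.optimize import least_squares
s,_=pickle.load(open("w1.pkl","rb"))
W=[((55,172),-1,-1),((211,172),-1,1),((269,172),0,-1),((427,173),0,1),((483,173),1,-1),((643,173),1,1)]
W=[((170+(x+.5)/3.5-.5,80+(y+.5)/3.5-.5),-.098,60e-3*k,sg) for (x,y),k,sg in W]
Th=[(130,547),(226,530),(258,526),(347,507),(379,503),(473,487)]
Tb=[(77,190),(158,173),(200,167),(283,153),(317,148),(405,130)]
Tt=[]
for L,xx in((Th,-.098),(Tb,.078)):
    for i,(x,y) in enumerate(L):
        Tt.append(((185+(x+.5)/4-.5,85+(y+.5)/4-.5),xx,(1-i//2)*.06,1-2*(i%2)))
def X(p,xx,yc,sg,dh): 
    x,y,a,z=p; yl=yc+sg*dh; c,sn=np.cos(a),np.sin(a); return np.array([x+c*xx-sn*yl,y+sn*xx+c*yl,z])
def run(use):
    def f(q):
        e=[]
        if "w" in use: 
            for px,xx,yc,sg in W: e+=list(wproj(X(q[:4],xx,yc,sg,q[4]),s)-px)
        if "t" in use:
            for px,xx,yc,sg in Tt: e+=list(proj("top",X(q[:4],xx,yc,sg,q[4 if xx<0 else 5]))-px)
        return e
    o=least_squares(f,[.5,-.317,np.radians(8.3),.04,.022,.022]); print(use,np.round(o.x[:2],4),round(np.degrees(o.x[2]),2),np.round(o.x[3:],4),"rms",np.sqrt(np.mean(o.fun**2)))
    return o.x
if __name__=="__main__":
    for u in("w","t","wt"): run(u)
E
python3 fit.py
```

```text
w [ 0.4986 -0.3207] 8.41 [0.0405 0.022  0.022 ] rms 0.16853719005381163
t [ 0.5043 -0.3179] 8.53 [0.0374 0.0224 0.0207] rms 0.37399255302100143
wt [ 0.4994 -0.3196] 8.71 [0.048  0.0217 0.0204] rms 1.2659968712445677
```

```bash
python3 -m creep '[[0.55,0.017,-0.014,0.2,0,0,0],[0.55,0.017,-0.014,0.3,0,0,0],[0.55,0.017,-0.014,0.4,0,0,0],[0.55,0.017,-0.014,0.45,0,0,0],[0.55,0.017,-0.014,0.45,0,0,0]]'
python3 - <<'E'
from h import *
s=r.sense(); im=r.capture("wrist"); cv2.imwrite("pics/w2.png",im); print(s["tcp_pos"],s["time_s"],s["gripper_width"])
E
```

```text
time_s: 2.55
tcp_pos: [0.446, -0.3292, 0.1005]
ee_rot: [[-0.99, -0.144, -0.009], [-0.144, 0.99, 0.004], [0.008, 0.005, -1.0]]
wrist_force: [-0.2, 0.2, 0.2]
gripper_width: 0.549
[ 0.44598156 -0.32919399  0.10054502] 2.55 0.5487547027118552
```

View pics/w2.png

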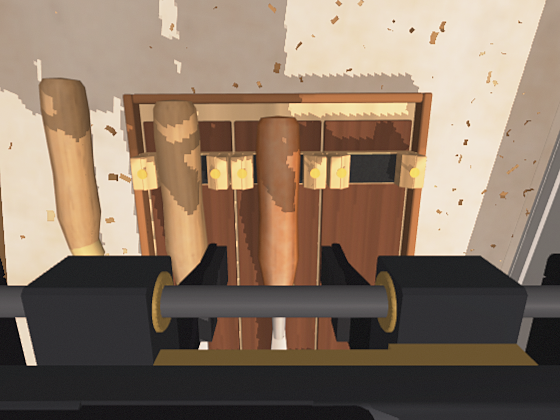

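```bash
python3 -m creep '[[0.55,-0.022,0.006,0,0,0,0],[0.55,-0.022,0.006,0,0,0,0]]'
```

```text
time_s: 2.77
tcp_pos: [0.456, -0.3283, 0.1052]
ee_rot: [[-0.989, -0.145, -0.0], [-0.145, 0.989, -0.001], [0.0, -0.001, -1.0]]
wrist_force: [-0.1, -0.4, -0.4]
gripper_width: 0.549
```

```bash
python3 -m creep '[[0.55,0.012,0.007,0.1,0,0,0],[0.55,0.012,0.007,0.18,0,0,0],[0.55,0.012,0.007,0.23,0,0,0],[0.55,0.012,0.007,0.23,0,0,0],[0.55,0.012,0.007,0.23,0,0,0]]'
python3 - <<'E'
from h import *
s=r.sense(); im=r.capture("wrist"); cv2.imwrite("pics/w3.png",im); print(s["tcp_pos"],s["time_s"],s["gripper_width"])
E
```

```text
time_s: 3.18
tcp_pos: [0.453, -0.3272, 0.0372]
ee_rot: [[-0.989, -0.145, 0.001], [-0.145, 0.989, -0.002], [-0.001, -0.002, -1.0]]
wrist_force: [0.0, -0.1, 0.1]
gripper_width: 0.551
[ 0.45300067 -0.32719638  0.03720134] 3.1833 0.5509512804381943
```

View pics/w3.png

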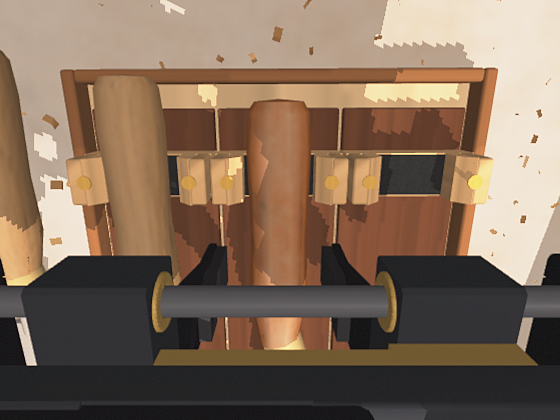

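The fingers straddle the red handle at (279,220), with the jaw centre near 273, so I'll close.

```bash
python3 -m creep '[[0.2,0,0,0,0,0,0],[0.2,0,0,0,0,0,0],[0.2,0,0,0,0,0,0],[0.2,0,0,0,0,0,0],[0.2,0,0,0,0,0,0]]'
python3 -m creep '[[0.1,0,0,0,0,0,0],[0.1,0,0,-0.03,0,0,0],[0.1,0,0,-0.06,0,0,0],[0.1,0,0,-0.1,0,0,0],[0.1,0,0,-0.16,0,0,0]]'
```

```text
time_s: 3.65
tcp_pos: [0.454, -0.3273, 0.0388]
ee_rot: [[-0.989, -0.145, 0.004], [-0.145, 0.989, -0.003], [-0.004, -0.003, -1.0]]
wrist_force: [-0.2, 2.5, 4.3]
gripper_width: 0.298
time_s: 4.07
tcp_pos: [0.4528, -0.3269, 0.0865]
ee_rot: [[-0.989, -0.145, 0.001], [-0.145, 0.989, -0.002], [-0.001, -0.002, -1.0]]
wrist_force: [-0.1, 0.0, -2.5]
gripper_width: 0.295
```

```bash
python3 -m creep '[[0.1,0,0.1,-0.05,0,0,0],[0.1,0,0.2,-0.05,0,0,0],[0.1,0,0.2,-0.05,0,0,0],[0.1,0,0.2,-0.05,0,0,0]]'
cat > look.py <<'E'
import sys
from h import *
s=r.sense(); tag=sys.argv[1]
ims={}
for c in sys.argv[2:] or ["wrist","top","scene"]:
    ims[c]=r.capture(c); cv2.imwrite(f"pics/{c}_{tag}.png",ims[c])
import pickle; pickle.dump((s,ims),open(tag+".pkl","wb"))
print(np.round(s["tcp_pos"],4),np.round(s["ee_rot"],3).tolist(),s["time_s"],round(s["gripper_width"],3))
if "top" in ims: cv2.imwrite(f"pics/topz_{tag}.png",cv2.resize(ims["top"][85:255,185:345],None,fx=3.5,fy=3.5,interpolation=cv2.INTER_CUBIC))
if "scene" in ims: cv2.imwrite(f"pics/scz_{tag}.png",cv2.resize(ims["scene"][140:290,140:360],None,fx=3.5,fy=3.5,interpolation=cv2.INTER_CUBIC))
E
python3 look.py a
```

```text
time_s: 4.4
tcp_pos: [0.444, -0.2666, 0.1025]
ee_rot: [[-0.989, -0.147, 0.002], [-0.147, 0.989, -0.002], [-0.002, -0.002, -1.0]]
wrist_force: [0.3, 0.6, -2.0]
gripper_width: 0.298
[ 0.444  -0.2666  0.1025] [[-0.989, -0.147, 0.002], [-0.147, 0.989, -0.002], [-0.002, -0.002, -1.0]] 4.4 0.298
```

View pics/wrist_a.png

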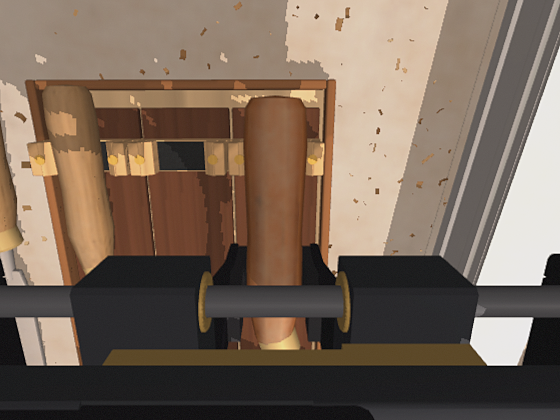

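View pics/topz_a.png

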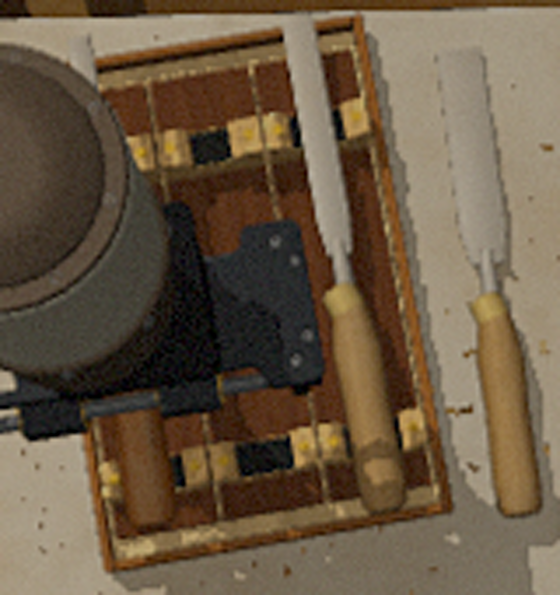

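View pics/scz_a.png

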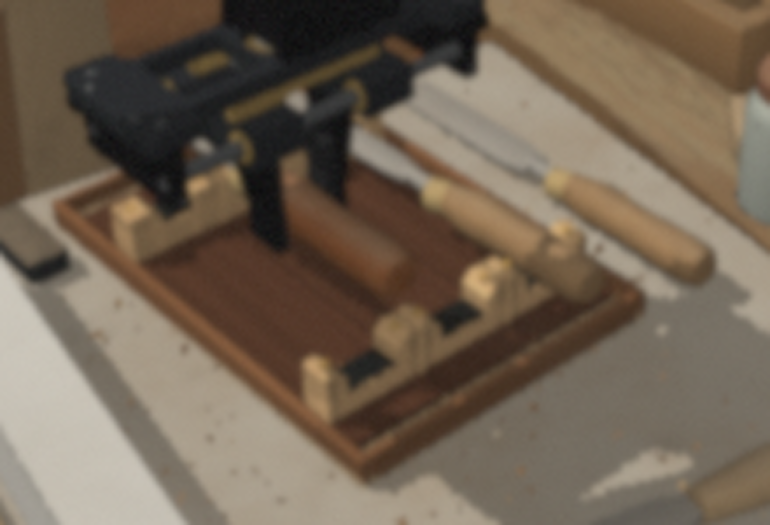

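```bash
python3 - <<'E'
from h import *; import pickle, fit
q=np.array([.4986,-.3207,np.radians(8.41),.0405]); 
s,ims=pickle.load(open("a.pkl","rb")); im=ims["wrist"].copy()
for k in(-1,0,1):
    for sg in(-1,1):
        p=wproj(fit.X(q,-.098,k*.06,sg,.022),s); cv2.circle(im,tuple(int(round(v*4)) for v in p),4,(0,0,255),1,shift=2) if 0 else cv2.drawMarker(im,tuple(np.round(p).astype(int)),(0,0,255),0,5,1)
cv2.imwrite("pics/az.png",cv2.resize(im[70:230,20:345],None,fx=2.46,fy=2.46,interpolation=cv2.INTER_CUBIC))
# handle in tool frame: outline
from station import r
for o in r.outline_of("wrist","chisel_narrow")[:1]:
    z=s["tcp_pos"][2]+.002
    m=o["pixels"]; ys,xs=np.nonzero(m); P=np.array([atz(wray(p,s),z) for p in zip(xs+0.,ys+0.)]); L=(P-s["tcp_pos"])@np.array(s["ee_rot"])
    print(o["score"],L.min(0),L.max(0))
    for a in np.arange(.03,.09,.01):
        b=L[abs(L[:,0]-a)<.003]; print(a,b[:,1].min(),b[:,1].max(),b[:,1].mean())
E
```

```text
0.8 [-0.03693945 -0.01319815 -0.00218811] [ 0.08138474  0.01349743 -0.00191093]
0.03 -0.012150194444093603 0.012350948284861635 0.00011396046567836787
0.04 -0.012356394970580708 0.012611389499758955 0.00018040745951107857
0.05 -0.012566231625023423 0.013152102809282563 0.0002469726736818836
0.060000000000000005 -0.012736889991054545 0.013391486007778937 0.0003977958790968738
0.07 -0.012086976770961134 0.013144128361792486 0.0005680332397116713
0.08000000000000002 -0.01103363978147874 0.012089638892740093 0.00031719355909002917
```

View pics/az.png

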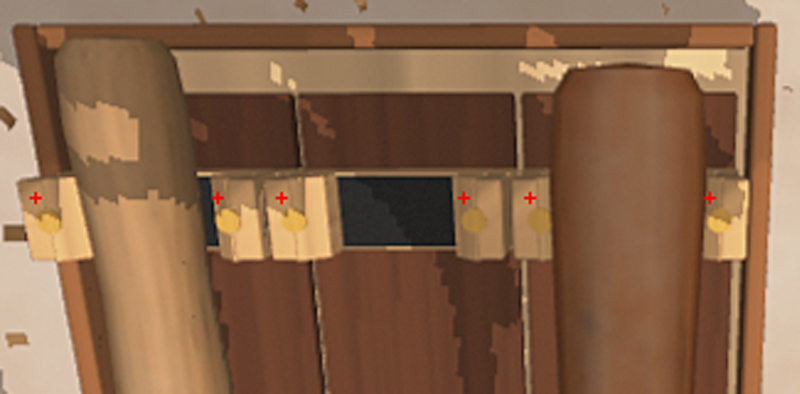

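```bash
cat > fit2.py <<'E'
from h import *; import pickle, fit
from scipy.optimize import least_squares
from scipy.spatial.transform import Rotation as Ro
s1=fit.s; sa=pickle.load(open("a.pkl","rb"))[0]
R3=np.array([[-0.989,-0.145,0.001],[-0.145,0.989,-0.002],[-0.001,-0.002,-1.0]])
s3=dict(tcp_pos=np.array([.45300067,-.32719638,.03720134]),ee_rot=R3)
lab=[(-1,-1),(-1,1),(0,-1),(0,1),(1,-1),(1,1)]
z=lambda L,f,ox,oy:[((x+.5)/f-.5+ox,(y+.5)/f-.5+oy) for x,y in L]
obs=[(s1,[w[0] for w in fit.W]),(s3,[(83,182),(189,182),(226,182),(331,183),(370,182),(476,182)]),
 (sa,z([(50,222),(229,221),(294,221),(475,221),(539,220),(719,221)],2.46,20,70))]
M=cm("wrist")["mount"];K=cm("wrist")["mtx"]
def wp(X,s,c):
    Rm=M[:3,:3]@Ro.from_rotvec(c[:3]).as_matrix(); t=M[:3,3]+c[3:6]
    p=K@(Rm.T@(np.array(s["ee_rot"]).T@(X-s["tcp_pos"])-t)); return p[:2]/p[2]
def f(q):
    e=[]
    for s,px in obs:
        for (k,sg),p in zip(lab,px): e+=list((wp(fit.X(q[:4],-.098,k*.06,sg,q[4]),s,q[5:])-p)/.5)
    return e+list(q[5:8]/.005)+list(q[8:11]/.002)+[(q[3]-.04)/.003]
o=least_squares(f,[.5,-.317,.147,.04,.022]+[0]*6,x_scale=[.01]*5+[.01]*6)
if __name__=="__main__":
    print(np.round(o.x[:2],4),np.degrees(o.x[2]).round(2),o.x[3:5].round(4),np.degrees(o.x[5:8]).round(2),o.x[8:].round(4)); print(np.round(np.array(o.fun[:36]).reshape(18,2)*.5,1).tolist())
    J=o.jac; print(np.sqrt(np.diag(np.linalg.inv(J.T@J)))[:5])
    q=o.x
    for n,k in(("wide",-1),("middle",0),("narrow",1)): print(n,fit.X(q[:4],0,k*.06,0,0)[:2].round(4),"grip -45:",fit.X(q[:4],-.045,k*.06,0,0)[:2].round(4))
E
python3 fit2.py
```

```text
[ 0.5077 -0.3189] 6.89 [0.0409 0.0221] [-1.46  0.04  1.5 ] [-0.0002 -0.      0.0005]
[[0.4, 0.3], [1.2, 0.4], [0.8, 0.5], [1.0, 0.3], [1.1, 0.4], [0.6, 0.5], [0.7, 0.5], [0.3, 0.3], [0.9, 0.3], [1.1, -0.9], [-0.4, 0.0], [-1.7, -0.2], [-2.0, -0.8], [-0.8, -0.3], [-0.8, -0.3], [-0.6, -0.2], [-0.3, 0.2], [-0.0, -0.2]]
[2.01183515e-03 2.04036935e-03 2.56413993e-03 1.66967474e-03
 7.13232723e-05]
wide [ 0.5149 -0.3784] grip -45: [ 0.4702 -0.3838]
middle [ 0.5077 -0.3189] grip -45: [ 0.463  -0.3243]
narrow [ 0.5005 -0.2593] grip -45: [ 0.4558 -0.2647]
```

```bash
python3 -m creep '[[0.1,-0.004,0,0.06,0,0,0],[0.1,-0.004,0,0.12,0,0,0],[0.1,-0.004,0,0.16,0,0,0],[0.1,-0.004,0,0.18,0,0,0],[0.1,-0.004,0,0.18,0,0,0]]'
python3 look.py b
```

```text
time_s: 5.02
tcp_pos: [0.4446, -0.2683, 0.0458]
ee_rot: [[-0.99, -0.143, -0.002], [-0.143, 0.99, -0.001], [0.002, -0.001, -1.0]]
wrist_force: [-0.6, 0.0, -2.0]
gripper_width: 0.296
[ 0.4446 -0.2683  0.0458] [[-0.99, -0.143, -0.002], [-0.143, 0.99, -0.001], [0.002, -0.001, -1.0]] 5.0167 0.296
```

View pics/wrist_b.png

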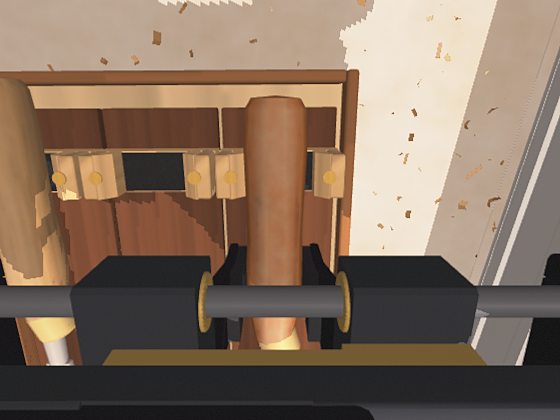

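View pics/topz_b.png

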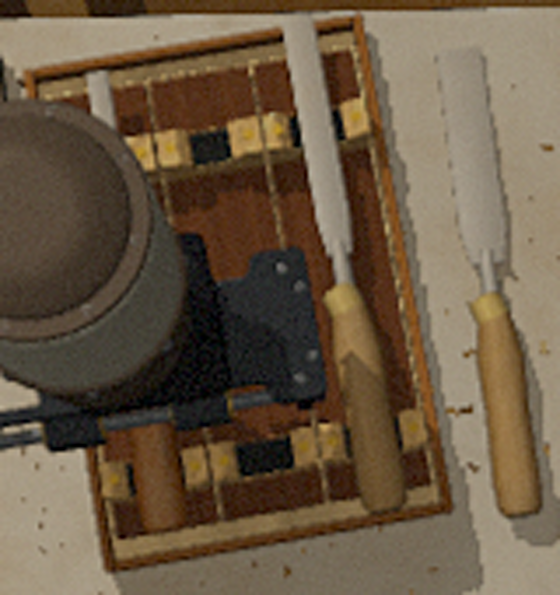

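View pics/scz_b.png

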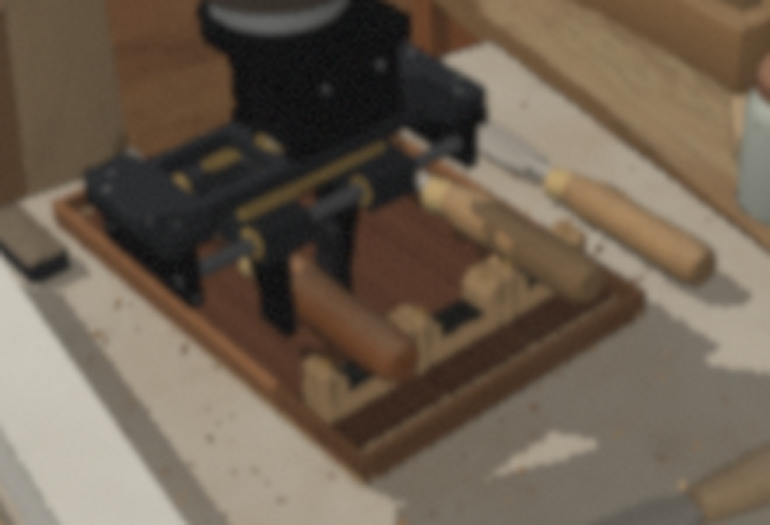

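```bash
python3 - <<'E'
from h import *; import pickle
s,ims=pickle.load(open("b.pkl","rb")); R=np.array(s["ee_rot"])
for p,z in [((230,178),.0405),((330,177),.0405),((275,97),.0458+.000),((275,97),.0458-.01),((275,97),.0458+.01),((275,178),.058)]:
    print(p,z,((atz(wray(p,s),z)-s["tcp_pos"])@R).round(4))
im=ims["top"]; cv2.imwrite("pics/tb.png",cv2.resize(im[90:160,190:270],None,fx=9,fy=8,interpolation=cv2.INTER_CUBIC))
E
```

```text
(230, 178) 0.0405 [ 0.0465 -0.0195  0.0054]
(330, 177) 0.0405 [0.047  0.025  0.0054]
(275, 97) 0.0458 [0.0807 0.0005 0.0002]
(275, 97) 0.0358 [0.081  0.0006 0.0102]
(275, 97) 0.0558 [ 0.0804  0.0005 -0.0098]
(275, 178) 0.058 [ 0.05    0.0005 -0.0121]
```

View pics/tb.png

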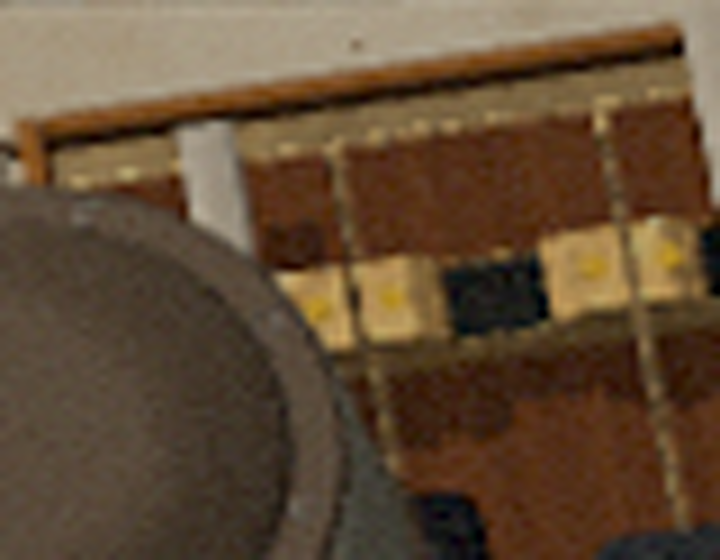

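```bash
python3 -m creep '[[0.1,0,0.01,-0.01,0,0,-0.0055],[0.1,0,0.01,-0.01,0,0,-0.0055],[0.1,0,0.01,-0.01,0,0,-0.0055],[0.1,0,0.01,0,0,0,-0.0055]]'
python3 look.py c wrist top
python3 - <<'E'
import pickle,cv2
im=pickle.load(open("c.pkl","rb"))[1]["top"]; cv2.imwrite("pics/tc.png",cv2.resize(im[90:160,190:270],None,fx=9,fy=8,interpolation=cv2.INTER_CUBIC))
E
```

```text
time_s: 5.5
tcp_pos: [0.4465, -0.2656, 0.049]
ee_rot: [[-0.987, -0.162, 0.005], [-0.162, 0.987, -0.003], [-0.004, -0.004, -1.0]]
wrist_force: [0.5, -0.6, -1.6]
gripper_width: 0.297
[ 0.4465 -0.2656  0.049 ] [[-0.987, -0.162, 0.005], [-0.162, 0.987, -0.003], [-0.004, -0.004, -1.0]] 5.5 0.297
```

View pics/tc.png

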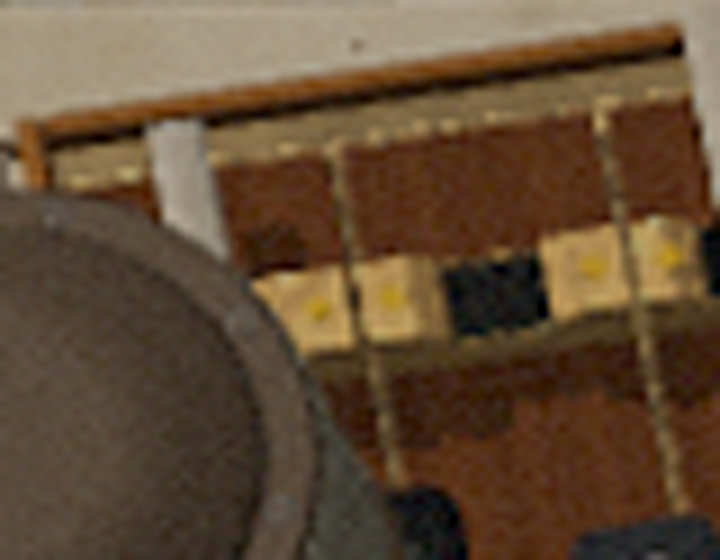

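View pics/wrist_c.png

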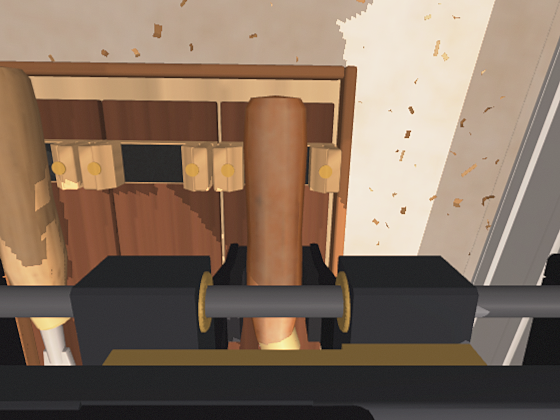

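```bash
python3 -m creep '[[0.1,0,0.002,0.012,0,0,0],[0.1,0,0.002,0.022,0,0,0],[0.1,0,0.002,0.03,0,0,0],[0.1,0,0.002,0.035,0,0,0],[0.1,0,0.002,0.035,0,0,0]]'
python3 look.py d
```

```text
time_s: 6.02
tcp_pos: [0.4452, -0.2647, 0.0386]
ee_rot: [[-0.987, -0.162, 0.001], [-0.162, 0.987, -0.002], [-0.001, -0.002, -1.0]]
wrist_force: [-3.6, 3.5, 11.7]
gripper_width: 0.298
[ 0.4452 -0.2647  0.0386] [[-0.987, -0.162, 0.001], [-0.162, 0.987, -0.002], [-0.001, -0.002, -1.0]] 6.0167 0.298
```

View pics/scz_d.png

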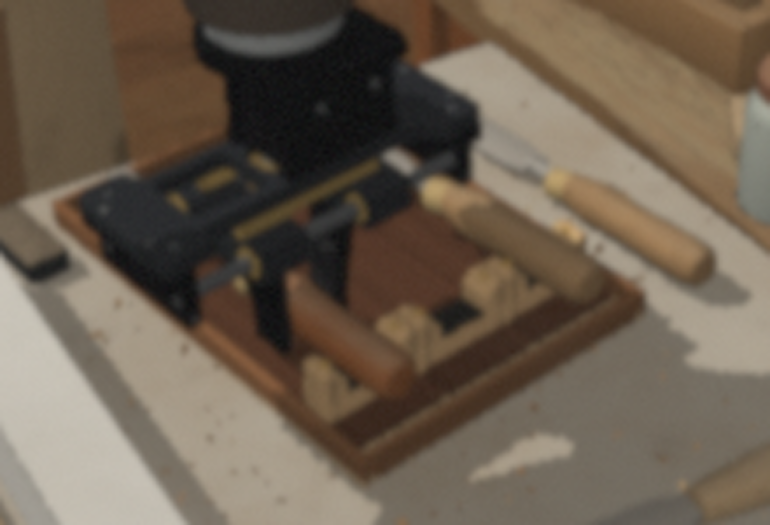

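View pics/wrist_d.png

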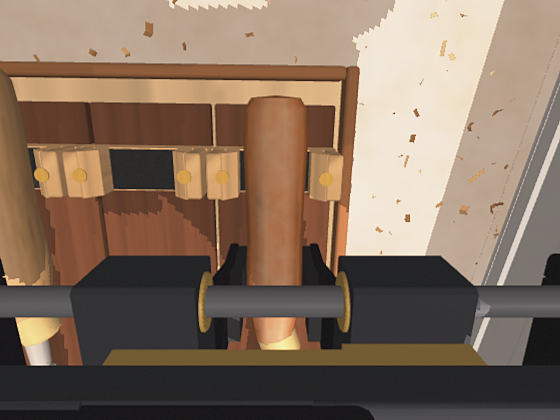

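```bash
python3 -m creep '[[0.3,0,0,-0.002,0,0,0],[0.35,0,0,-0.002,0,0,0],[0.45,0,0,-0.002,0,0,0],[0.55,0,0,-0.002,0,0,0],[0.55,0,0,-0.002,0,0,0]]'
python3 -m creep '[[0.55,0,0,-0.05,0,0,0],[0.55,0,0,-0.12,0,0,0],[0.55,0,0,-0.25,0,0,0],[0.55,0,-0.1,-0.35,0,0,0],[0.55,0,-0.2,-0.35,0,0,0]]'
python3 -m creep '[[0.55,0,-0.12,0,0,0,0.004],[0.55,0,-0.24,0,0,0,0.004],[0.55,0,-0.24,0,0,0,0.004],[0.55,0,-0.24,0,0,0,0.004]]'
python3 look.py e
```

```text
time_s: 6.58
tcp_pos: [0.4453, -0.2648, 0.039]
ee_rot: [[-0.987, -0.162, 0.001], [-0.162, 0.987, -0.002], [-0.001, -0.003, -1.0]]
wrist_force: [0.4, -0.8, -0.5]
gripper_width: 0.489
time_s: 7.0
tcp_pos: [0.4587, -0.3254, 0.1514]
ee_rot: [[-0.986, -0.167, 0.013], [-0.167, 0.986, -0.009], [-0.011, -0.011, -1.0]]
wrist_force: [1.6, -1.0, 0.8]
gripper_width: 0.547
time_s: 7.33
tcp_pos: [0.4702, -0.3977, 0.1512]
ee_rot: [[-0.988, -0.151, 0.012], [-0.151, 0.988, -0.008], [-0.011, -0.01, -1.0]]
wrist_force: [-0.7, 0.6, -0.7]
gripper_width: 0.551
[ 0.4702 -0.3977  0.1512] [[-0.988, -0.151, 0.012], [-0.151, 0.988, -0.008], [-0.011, -0.01, -1.0]] 7.3333 0.551
```

View pics/topz_e.png

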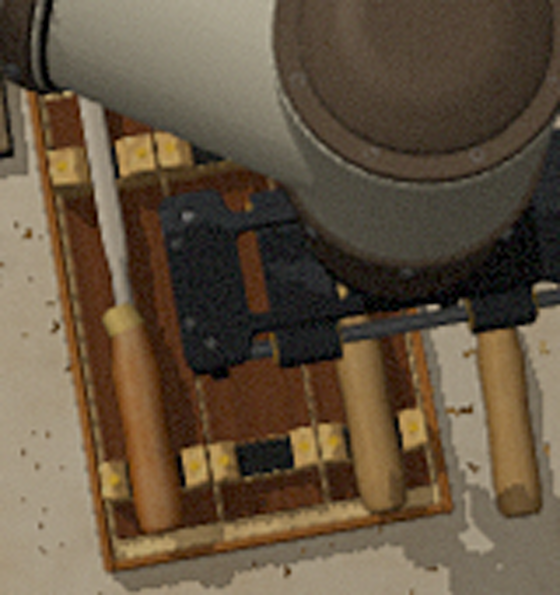

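View pics/scz_e.png

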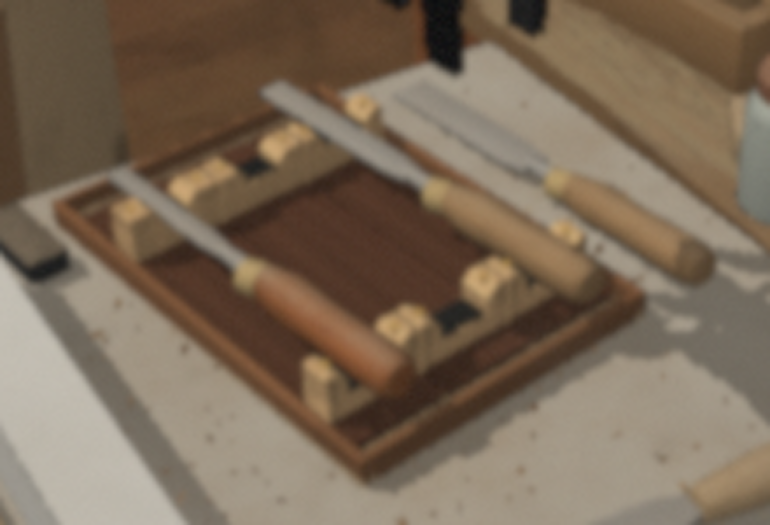

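View pics/wrist_e.png

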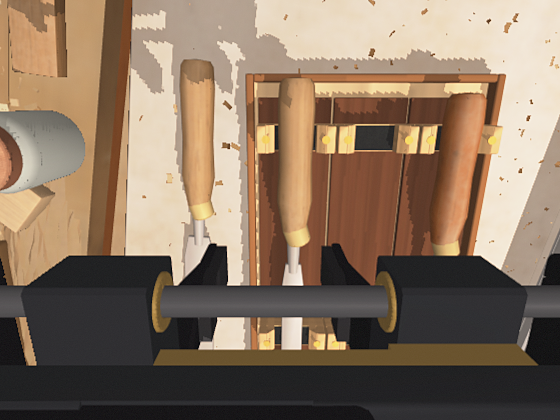

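```bash
python3 -m creep '[[0.55,0.013,0.044,0.08,-0.0031,0.0034,-0.0039],[0.55,0.013,0.044,0.16,-0.0031,0.0034,-0.0039],[0.55,0.013,0.044,0.16,-0.0031,0.0034,-0.0039],[0.55,0.013,0.044,0.16,-0.0031,0.0034,-0.0039],[0.55,0.013,0.044,0.16,-0.0031,0.0034,-0.0039]]'
python3 look.py f wrist
```

```text
time_s: 7.9
tcp_pos: [0.4657, -0.3834, 0.1048]
ee_rot: [[-0.986, -0.168, 0.001], [-0.168, 0.986, -0.001], [-0.001, -0.001, -1.0]]
wrist_force: [0.3, -0.2, 0.1]
gripper_width: 0.554
[ 0.4657 -0.3834  0.1048] [[-0.986, -0.168, 0.001], [-0.168, 0.986, -0.001], [-0.001, -0.001, -1.0]] 7.9 0.554
```

View pics/wrist_f.png

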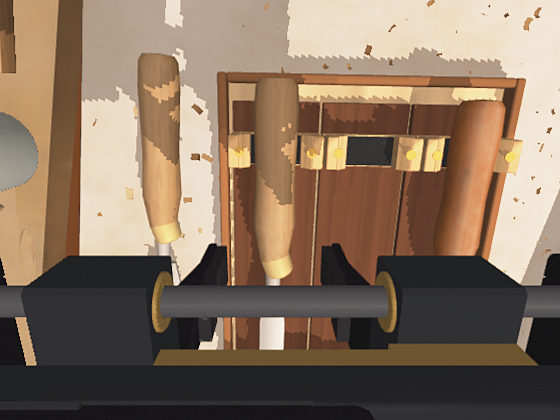

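```bash
python3 - <<'E'
from h import *; import pickle
s,_=pickle.load(open("f.pkl","rb")); R=np.array(s["ee_rot"])
for p in [(276,78),(277,135),(276,230),(274,272)]: print(p,((atz(wray(p,s),.038)-s["tcp_pos"])@R).round(4))
E
```

```text
(276, 78) [0.093  0.0013 0.0667]
(277, 135) [0.0607 0.0019 0.0668]
(276, 230) [-0.0002  0.0014  0.0668]
(274, 272) [-0.0304  0.0001  0.0668]
```

```bash
python3 -m creep '[[0.55,-0.007,0.004,0.1,0,0,0],[0.55,-0.007,0.004,0.18,0,0,0],[0.55,-0.007,0.004,0.224,0,0,0],[0.55,-0.007,0.004,0.224,0,0,0],[0.55,-0.007,0.004,0.224,0,0,0]]'
python3 -m creep '[[0.2,0,0,0,0,0,0],[0.2,0,0,0,0,0,0],[0.2,0,0,0,0,0,0],[0.2,0,0,0,0,0,0],[0.2,0,0,0,0,0,0]]'
python3 look.py g wrist
```

```text
time_s: 8.37
tcp_pos: [0.4686, -0.3826, 0.0389]
ee_rot: [[-0.986, -0.168, 0.003], [-0.168, 0.986, -0.002], [-0.002, -0.003, -1.0]]
wrist_force: [0.3, -1.6, 0.0]
gripper_width: 0.55
time_s: 8.78
tcp_pos: [0.4691, -0.383, 0.0398]
ee_rot: [[-0.986, -0.169, 0.004], [-0.169, 0.986, -0.003], [-0.004, -0.004, -1.0]]
wrist_force: [-1.2, -0.5, 3.0]
gripper_width: 0.283
[ 0.4691 -0.383   0.0398] [[-0.986, -0.169, 0.004], [-0.169, 0.986, -0.003], [-0.004, -0.004, -1.0]] 8.7833 0.283
```

View pics/wrist_g.png

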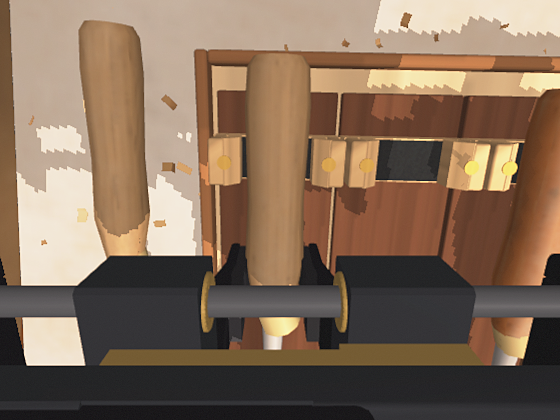

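```bash
python3 -m creep '[[0.1,0,0,-0.04,-0.0012,0.0011,0],[0.1,0,0,-0.09,-0.0012,0.0011,0],[0.1,0,0,-0.15,-0.0012,0.0011,0],[0.1,0,0,-0.2,-0.0012,0.0011,0],[0.1,0,0,-0.2,-0.0012,0.0011,0]]'
python3 - <<'E'
from h import *; import pickle
s,_=pickle.load(open("g.pkl","rb")); R=np.array(s["ee_rot"])
for o in r.outline_of("wrist","chisel_middle")[:2]:
    z=s["tcp_pos"][2]-.002; m=o["pixels"]; ys,xs=np.nonzero(m); P=np.array([atz(wray(p,s),z) for p in zip(xs+0.,ys+0.)]); L=(P-s["tcp_pos"])@R
    print(o["score"],L.min(0),L.max(0))
    for a in np.arange(.03,.1,.01):
        b=L[abs(L[:,0]-a)<.003]; print(a.round(2),b[:,1].min().round(4),b[:,1].max().round(4),b[:,1].mean().round(4)) if len(b) else 0
for p in [(222,163),(327,165),(368,165),(471,168),(278,55)]: print(p,((atz(wray(p,s),.0395)-s["tcp_pos"])@R).round(4))
E
```

```text
time_s: 9.25
tcp_pos: [0.4703, -0.3836, 0.1026]
ee_rot: [[-0.986, -0.169, 0.005], [-0.169, 0.986, -0.003], [-0.004, -0.004, -1.0]]
wrist_force: [1.2, -0.6, -1.3]
gripper_width: 0.287
0.97 [-0.04016609 -0.0133954   0.00159753] [0.09721024 0.0148881  0.00216885]
0.03 -0.0121 0.0127 0.0003
0.04 -0.0118 0.0129 0.0006
0.05 -0.0119 0.0135 0.0008
0.06 -0.0122 0.0141 0.0009
0.07 -0.012 0.0146 0.0012
0.08 -0.0121 0.0149 0.0014
0.09 -0.0111 0.0142 0.0016
0.1 -0.0034 0.0053 0.0009
(222, 163) [ 0.0541 -0.0219  0.0002]
(327, 165) [0.0532 0.0226 0.0001]
(368, 165) [ 0.0532  0.04   -0.    ]
(471, 168) [ 0.0519  0.0837 -0.0002]
(278, 55) [ 0.0963  0.0017 -0.    ]
```

```bash
python3 -m creep '[[0.1,0.003,0.1,0,-0.0015,0.002,0],[0.1,0.003,0.2,0.02,-0.0015,0.002,0],[0.1,0.003,0.2,0.08,-0.0015,0.002,0],[0.1,0.003,0.2,0.16,-0.0015,0.002,0],[0.1,0.003,0.2,0.16,-0.0015,0.002,0]]'
python3 look.py i
python3 - <<'E'
import pickle,cv2
im=pickle.load(open("i.pkl","rb"))[1]["top"]; cv2.imwrite("pics/ti.png",cv2.resize(im[80:150,190:290],None,fx=8,fy=8,interpolation=cv2.INTER_CUBIC))
E
```

```text
time_s: 9.72
tcp_pos: [0.4546, -0.3216, 0.0475]
ee_rot: [[-0.986, -0.167, -0.014], [-0.168, 0.986, 0.008], [0.013, 0.01, -1.0]]
wrist_force: [-1.3, 0.3, -2.7]
gripper_width: 0.282
[ 0.4546 -0.3216  0.0475] [[-0.986, -0.167, -0.014], [-0.168, 0.986, 0.008], [0.013, 0.01, -1.0]] 9.7167 0.282
```

View pics/ti.png

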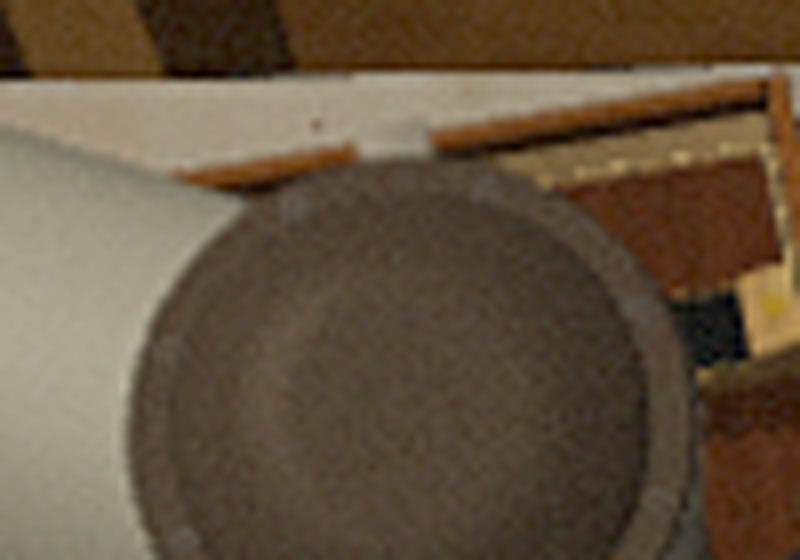

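View pics/wrist_i.png

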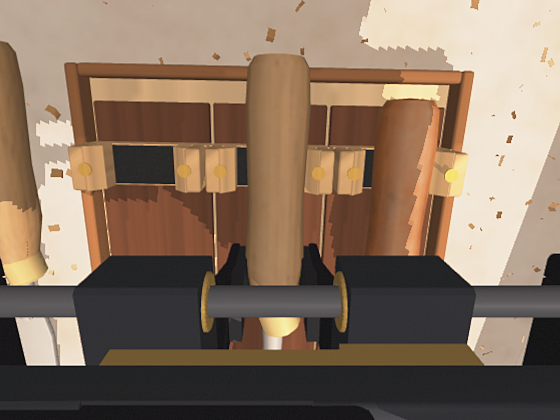

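View pics/scz_i.png

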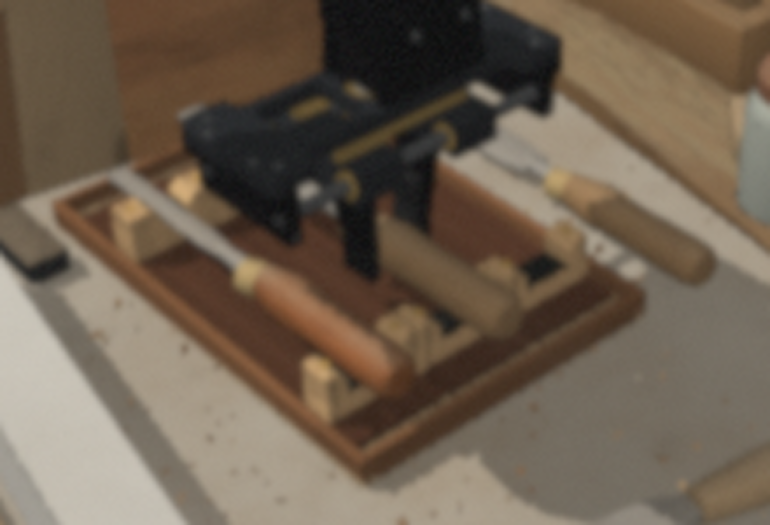

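```bash
python3 -m creep '[[0.1,0,-0.01,-0.013,0.0033,-0.004,0],[0.1,0,-0.01,-0.013,0.0033,-0.004,0],[0.1,0,-0.01,-0.013,0.0033,-0.004,0],[0.1,0,-0.01,-0.013,0.0033,-0.004,0]]'
python3 look.py j
python3 - <<'E'
import pickle,cv2
im=pickle.load(open("j.pkl","rb"))[1]["top"]; cv2.imwrite("pics/tj.png",cv2.resize(im[80:150,190:290],None,fx=8,fy=8,interpolation=cv2.INTER_CUBIC))
from h import *
s,_=pickle.load(open("j.pkl","rb")); R=np.array(s["ee_rot"])
for n,z in(("chisel_middle",s["tcp_pos"][2]-.002),):
  for o in r.outline_of("wrist","chisel_middle")[:2]:
    m=o["pixels"]; ys,xs=np.nonzero(m); P=np.array([atz(wray(p,s),z) for p in zip(xs+0.,ys+0.)]); L=(P-s["tcp_pos"])@R
    print(o["score"],L.min(0),L.max(0))
    for a in np.arange(.03,.1,.02):
        b=L[abs(L[:,0]-a)<.003]; print(a.round(2),b[:,1].mean().round(4)) if len(b) else 0
E
```

```text
time_s: 10.2
tcp_pos: [0.4593, -0.3275, 0.0571]
ee_rot: [[-0.986, -0.168, 0.01], [-0.168, 0.986, -0.006], [-0.009, -0.008, -1.0]]
wrist_force: [-0.2, -0.2, -2.0]
gripper_width: 0.284
[ 0.4593 -0.3275  0.0571] [[-0.986, -0.168, 0.01], [-0.168, 0.986, -0.006], [-0.009, -0.008, -1.0]] 10.2 0.284
0.94 [-0.04032118 -0.01337318  0.00104378] [0.09713614 0.01482637 0.00240049]
0.03 0.0003
0.05 0.0008
0.07 0.0015
0.09 0.0017
```

View pics/tj.png

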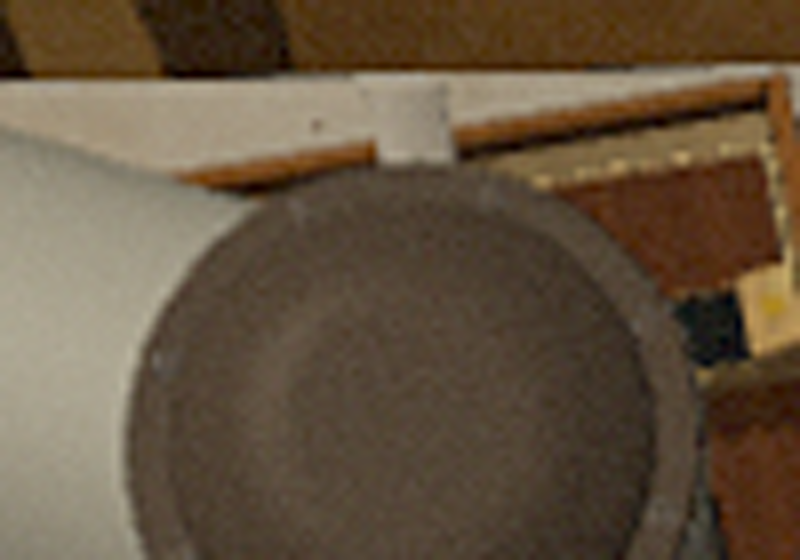

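View pics/wrist_j.png

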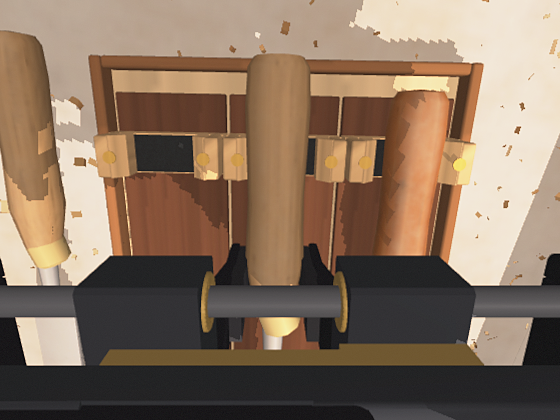

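```bash
python3 -m creep '[[0.1,0.004,0.014,0.01,-0.0015,0.0018,0],[0.1,0.004,0.014,0.01,-0.0015,0.0018,0],[0.1,0.004,0.014,0.01,-0.0015,0.0018,0],[0.1,0.004,0.014,0.01,-0.0015,0.0018,0],[0.1,0.004,0.014,0.01,-0.0015,0.0018,0]]'
python3 look.py k wrist top
python3 - <<'E'
import pickle,cv2
im=pickle.load(open("k.pkl","rb"))[1]["top"]; cv2.imwrite("pics/tk.png",cv2.resize(im[80:150,190:290],None,fx=8,fy=8,interpolation=cv2.INTER_CUBIC))
E
```

```text
time_s: 10.82
tcp_pos: [0.4573, -0.3233, 0.0533]
ee_rot: [[-0.986, -0.169, 0.003], [-0.169, 0.986, -0.002], [-0.002, -0.002, -1.0]]
wrist_force: [-0.6, 0.2, -2.4]
gripper_width: 0.286
[ 0.4573 -0.3233  0.0533] [[-0.986, -0.169, 0.003], [-0.169, 0.986, -0.002], [-0.002, -0.002, -1.0]] 10.8167 0.286
```

View pics/tk.png

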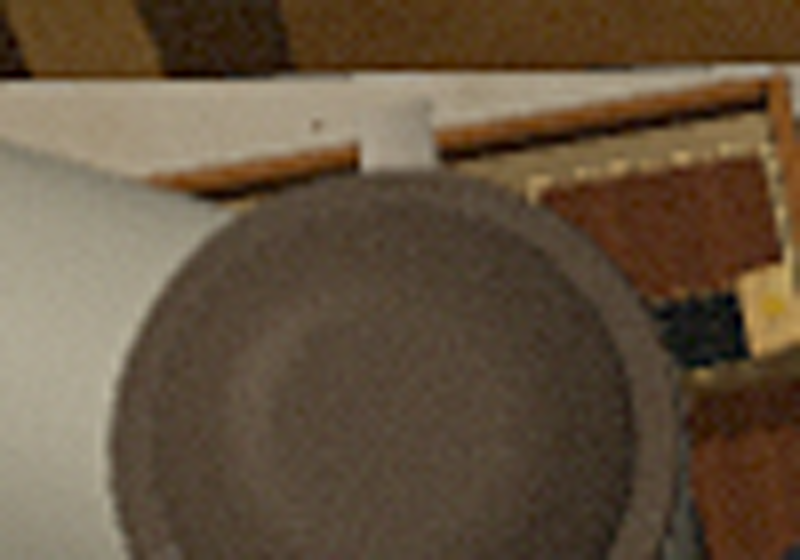

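View pics/wrist_k.png

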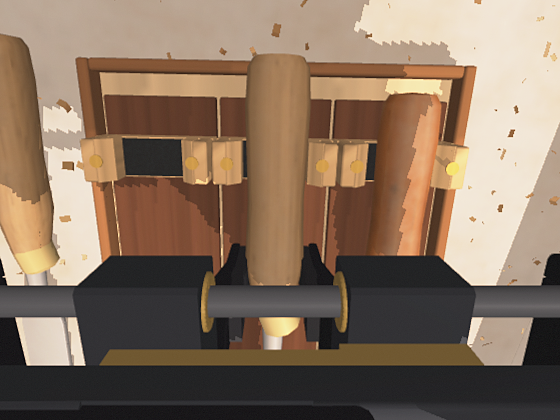

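```bash
python3 - <<'E'
from h import *; import fit
q=[.5043,-.3179,np.radians(8.53),.0]
for k,z,row in((0,.047,97.5),(1,.047+0,115)):
    X=[proj("top",list(fit.X([*q[:3],z],xx,k*.06,0,0))) for xx in np.linspace(.08,.16,9)]
    X=np.array(X); print(np.interp(row,X[::-1,1],X[::-1,0]),X[0],X[-1])
E
```

```text
239.76138136247232 [244.10416766 122.21948888] [237.14323333  82.59729084]
211.0201845409647 [213.12582154 127.51795252] [206.43974594  87.76942185]
```

```bash
python3 -m creep '[[0.1,0,-0.002,0.015,0,0,0],[0.1,0,-0.002,0.028,0,0,0],[0.1,0,-0.002,0.038,0,0,0],[0.1,0,-0.002,0.045,0,0,0],[0.1,0,-0.002,0.045,0,0,0]]'
python3 look.py l wrist scene
```

```text
time_s: 11.33
tcp_pos: [0.4571, -0.3239, 0.04]
ee_rot: [[-0.986, -0.169, 0.002], [-0.169, 0.986, -0.002], [-0.001, -0.002, -1.0]]
wrist_force: [-1.0, -0.1, 1.2]
gripper_width: 0.286
[ 0.4571 -0.3239  0.04  ] [[-0.986, -0.169, 0.002], [-0.169, 0.986, -0.002], [-0.001, -0.002, -1.0]] 11.3333 0.286
```

View pics/wrist_l.png

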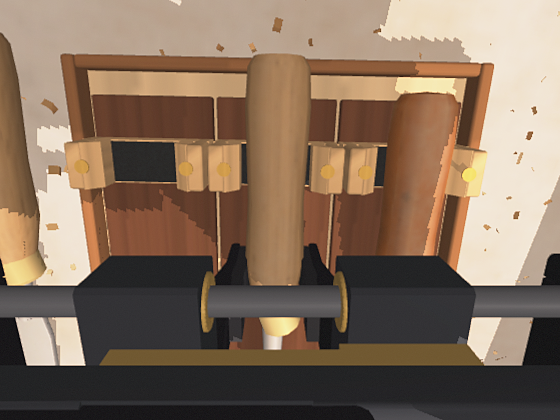

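View pics/scz_l.png

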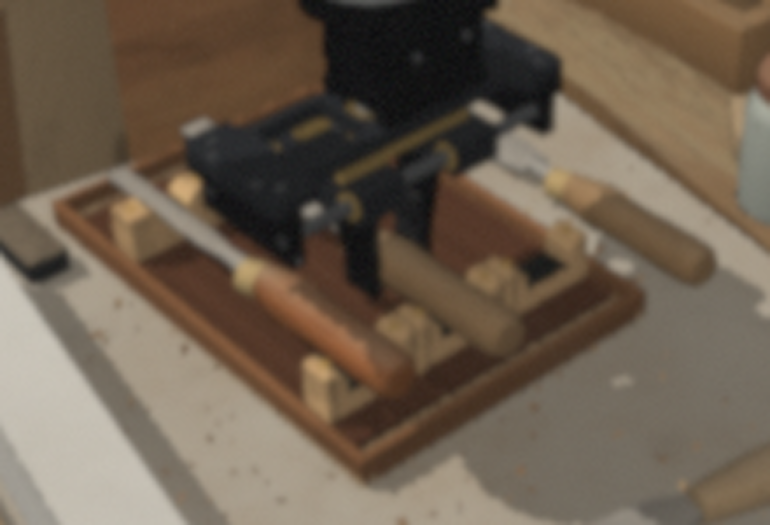

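```bash
python3 -m creep '[[0.1,0,0,0.003,0,0,0],[0.1,0,0,0.003,0,0,0],[0.1,0,0,0.003,0,0,0]]'
python3 -m creep '[[0.3,0,0,0,0,0,0],[0.35,0,0,0,0,0,0],[0.45,0,0,0,0,0,0],[0.53,0,0,0,0,0,0],[0.53,0,0,0,0,0,0]]'
python3 -m creep '[[0.53,0,0,-0.05,0,0,0],[0.53,0,0,-0.12,0,0,0],[0.53,0,0,-0.22,0,0,0],[0.53,0,0,-0.35,0,0,0],[0.53,0,0,-0.45,0,0,0]]'
```

```text
time_s: 11.68
tcp_pos: [0.4571, -0.3239, 0.0399]
ee_rot: [[-0.986, -0.169, 0.002], [-0.169, 0.986, -0.002], [-0.002, -0.002, -1.0]]
wrist_force: [-2.6, 2.3, 5.2]
gripper_width: 0.289
time_s: 12.1
tcp_pos: [0.4574, -0.324, 0.0398]
ee_rot: [[-0.986, -0.169, 0.003], [-0.169, 0.986, -0.002], [-0.002, -0.003, -1.0]]
wrist_force: [0.2, -1.2, 0.5]
gripper_width: 0.482
time_s: 12.52
tcp_pos: [0.4575, -0.3241, 0.1774]
ee_rot: [[-0.986, -0.17, 0.004], [-0.17, 0.986, -0.004], [-0.004, -0.004, -1.0]]
wrist_force: [0.7, -0.8, -0.9]
gripper_width: 0.535
```

```bash
python3 -m creep '[[0.6,0.069,-0.472,0,0,0,0.021],[0.6,0.069,-0.472,0,0,0,0.021],[0.6,0.069,-0.472,0,0,0,0.021],[0.6,0.069,-0.472,0.1,0,0,0.021],[0.6,0.069,-0.472,0.1,0,0,0.021]]'
python3 -m creep '[[0.6,0,0,0,0,0,0],[0.6,0,0,0,0,0,0],[0.6,0,0,0,0,0,0]]'
python3 look.py m
```

```text
time_s: 12.93
tcp_pos: [0.459, -0.4693, 0.1421]
ee_rot: [[-0.995, -0.099, -0.001], [-0.099, 0.995, 0.001], [0.001, 0.001, -1.0]]
wrist_force: [-0.8, 1.4, -2.4]
gripper_width: 0.599
time_s: 13.18
tcp_pos: [0.4592, -0.4689, 0.1426]
ee_rot: [[-0.995, -0.1, -0.001], [-0.1, 0.995, 0.001], [0.001, 0.001, -1.0]]
wrist_force: [0.6, -0.1, 0.7]
gripper_width: 0.601
[ 0.4592 -0.4689  0.1426] [[-0.995, -0.1, -0.001], [-0.1, 0.995, 0.001], [0.001, 0.001, -1.0]] 13.1833 0.601
```

View pics/wrist_m.png

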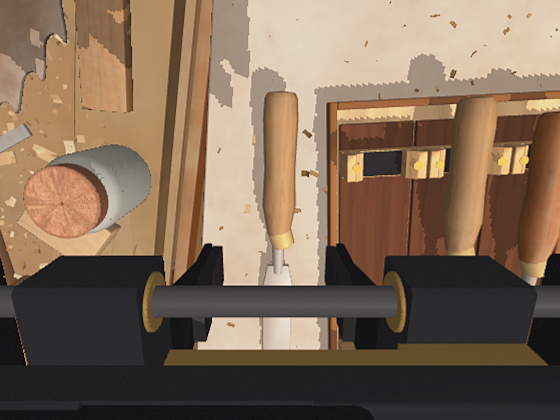

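View pics/scz_m.png

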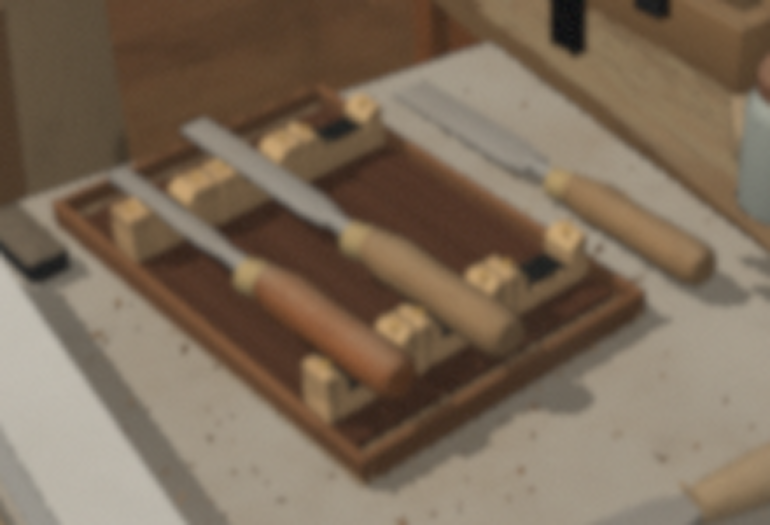

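View pics/topz_m.png

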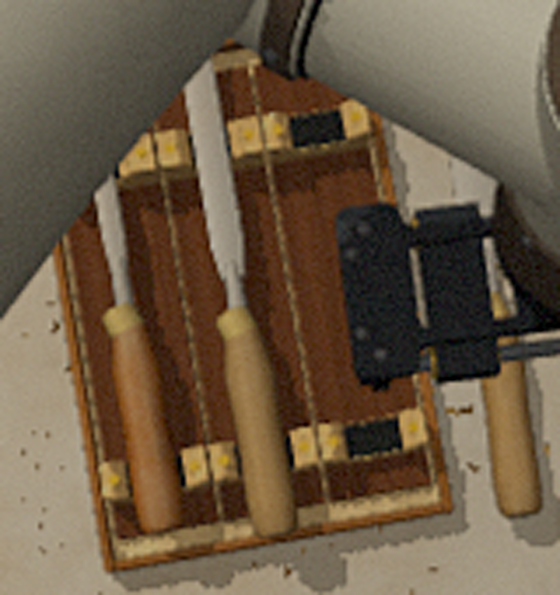

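```bash
python3 - <<'E'
from h import *; import pickle
s,ims=pickle.load(open("m.pkl","rb")); R=np.array(s["ee_rot"])
for o in r.outline_of("wrist","chisel_wide")[:2]:
    m=o["pixels"]; ys,xs=np.nonzero(m); P=np.array([atz(wray(p,s),.014) for p in zip(xs+0.,ys+0.)]); L=(P-s["tcp_pos"])@R
    print(o["score"],L.min(0),L.max(0))
    for a in np.arange(-.02,.1,.02):
        b=L[abs(L[:,0]-a)<.003]; print(a.round(2),b[:,1].min().round(4),b[:,1].max().round(4),b[:,1].mean().round(4)) if len(b) else 0
for p in [(337,180),(334,120),(341,230)]: print("wall",p,((atz(wray(p,s),.018)-s["tcp_pos"])@R).round(4))
E
```

```text
0.92 [-0.14009852 -0.01032404  0.12855335] [0.08850586 0.01798861 0.12870715]
-0.02 -0.0067 0.0136 0.0036
0.0 -0.0098 0.0174 0.0035
0.02 -0.0088 0.0163 0.004
0.04 -0.0078 0.0168 0.0048
0.06 -0.0084 0.018 0.0046
0.08 -0.0075 0.0177 0.0051
wall (337, 180) [0.0211 0.0503 0.1247]
wall (334, 120) [0.0674 0.0457 0.1247]
wall (341, 230) [-0.0212  0.0557  0.1247]
```

```bash
python3 -m creep '[[0.45,-0.007,0.012,0.12,0,0,0.003],[0.45,-0.007,0.012,0.24,0,0,0.003],[0.45,-0.007,0.012,0.3,0,0,0.003],[0.45,-0.007,0.012,0.3,0,0,0.003],[0.45,-0.007,0.012,0.3,0,0,0.003]]'
python3 look.py n wrist
```

```text
time_s: 13.8
tcp_pos: [0.4617, -0.4648, 0.0535]
ee_rot: [[-0.996, -0.092, -0.0], [-0.092, 0.996, -0.0], [0.0, -0.0, -1.0]]
wrist_force: [-0.3, 0.7, 0.3]
gripper_width: 0.454
[ 0.4617 -0.4648  0.0535] [[-0.996, -0.092, -0.0], [-0.092, 0.996, -0.0], [0.0, -0.0, -1.0]] 13.8 0.454
```

View pics/wrist_n.png

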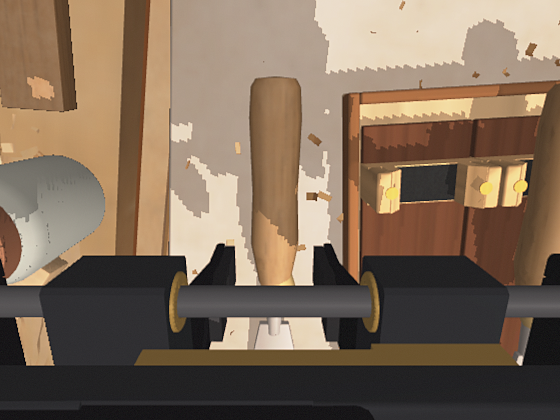

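The handle at (275,180) is centred between the fingers and clear of the tray wall at (350,200).

```bash
python3 -m creep '[[0.45,0,0,0.05,0,0,0],[0.45,0,0,0.09,0,0,0],[0.45,0,0,0.108,0,0,0],[0.45,0,0,0.108,0,0,0],[0.45,0,0,0.108,0,0,0]]'
python3 -m creep '[[0.1,0,0,0,0,0,0],[0.1,0,0,0,0,0,0],[0.1,0,0,0,0,0,0],[0.1,0,0,0,0,0,0],[0.1,0,0,0,0,0,0]]'
python3 look.py o wrist
```

```text
time_s: 14.27
tcp_pos: [0.4628, -0.4658, 0.0231]
ee_rot: [[-0.996, -0.092, 0.003], [-0.092, 0.996, -0.002], [-0.002, -0.003, -1.0]]
wrist_force: [-0.0, 0.1, -0.9]
gripper_width: 0.449
time_s: 14.68
tcp_pos: [0.463, -0.4658, 0.0238]
ee_rot: [[-0.996, -0.092, 0.003], [-0.092, 0.996, -0.003], [-0.003, -0.003, -1.0]]
wrist_force: [-0.3, 2.7, 2.9]
gripper_width: 0.292
[ 0.463  -0.4658  0.0238] [[-0.996, -0.092, 0.003], [-0.092, 0.996, -0.003], [-0.003, -0.003, -1.0]] 14.6833 0.292
```

View pics/wrist_o.png

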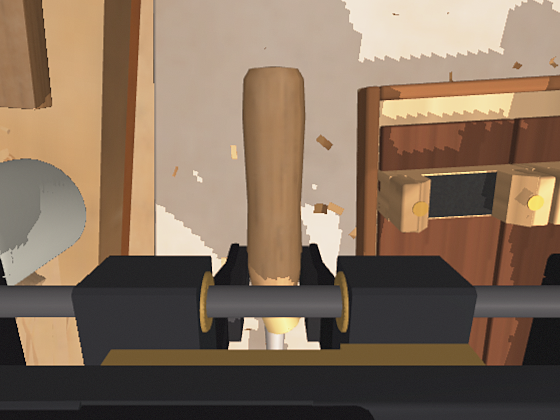

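```bash
python3 -m creep '[[0.1,0,0,-0.02,0,0,0],[0.1,0,0,-0.06,0,0,0],[0.1,0,0,-0.1,0,0,0],[0.1,0,0,-0.16,0,0,0],[0.1,0,0,-0.16,0,0,0]]'
python3 -m creep '[[0.1,0,0,-0.1,0,0,0],[0.1,0,0,-0.1,0,0,0],[0.1,0,0,-0.1,0,0,0],[0.1,0,0,-0.1,0,0,0]]'
python3 look.py p wrist scene
python3 - <<'E'
from h import *; import pickle
s,ims=pickle.load(open("p.pkl","rb")); R=np.array(s["ee_rot"])
for o in r.outline_of("wrist","chisel_wide")[:2]:
    m=o["pixels"]; ys,xs=np.nonzero(m); P=np.array([atz(wray(p,s),s["tcp_pos"][2]-.01) for p in zip(xs+0.,ys+0.)]); L=(P-s["tcp_pos"])@R
    print(o["score"],L.min(0),L.max(0))
    for a in np.arange(.02,.1,.01):
        b=L[abs(L[:,0]-a)<.003]; print(a.round(2),b[:,1].min().round(4),b[:,1].max().round(4),b[:,1].mean().round(4)) if len(b) else 0
E
```

```text
time_s: 15.15
tcp_pos: [0.4651, -0.4676, 0.0767]
ee_rot: [[-0.996, -0.094, 0.01], [-0.094, 0.996, -0.008], [-0.009, -0.009, -1.0]]
wrist_force: [-0.8, -0.2, -1.3]
gripper_width: 0.289
time_s: 15.48
tcp_pos: [0.4646, -0.4671, 0.1065]
ee_rot: [[-0.996, -0.093, 0.01], [-0.093, 0.996, -0.008], [-0.009, -0.009, -1.0]]
wrist_force: [-0.8, -0.8, -2.2]
gripper_width: 0.294
[ 0.4646 -0.4671  0.1065] [[-0.996, -0.093, 0.01], [-0.093, 0.996, -0.008], [-0.009, -0.009, -1.0]] 15.4833 0.294
0.84 [-0.0467311  -0.01388864  0.00905864] [0.09325957 0.013268   0.01047098]
0.02 -0.0129 0.0126 -0.0002
0.03 -0.0127 0.0124 -0.0001
0.04 -0.0129 0.0125 -0.0002
0.05 -0.0131 0.0128 -0.0002
0.06 -0.0136 0.013 -0.0001
0.07 -0.0139 0.0133 -0.0003
0.08 -0.0137 0.013 -0.0003
0.09 -0.013 0.0124 -0.0004
0.31 [0.00941718 0.13356937 0.00859436] [0.02574396 0.1378835  0.00872098]
0.02 0.1336 0.1361 0.1347
```

View pics/wrist_p.png

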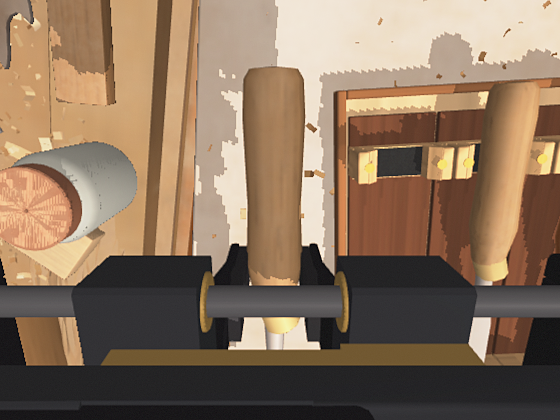

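View pics/scz_p.png

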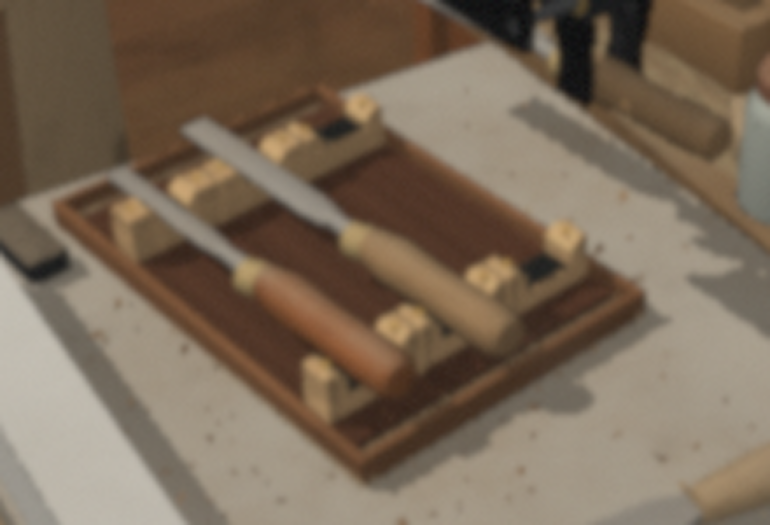

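```bash
python3 -m creep '[[0.1,-0.035,0.12,0,-0.002,0.002,-0.0172],[0.1,-0.035,0.24,0,-0.002,0.002,-0.0172],[0.1,-0.035,0.278,0,-0.002,0.002,-0.0172],[0.1,-0.035,0.278,0.04,-0.002,0.002,-0.0172],[0.1,-0.035,0.278,0.08,-0.002,0.002,-0.0172]]'
python3 -m creep '[[0.1,0,0,0.02,0,0,0],[0.1,0,0,0.03,0,0,0],[0.1,0,0,0.03,0,0,0],[0.1,0,0,0.03,0,0,0]]'
python3 look.py q wrist top
```

```text
time_s: 16.05
tcp_pos: [0.4674, -0.3822, 0.0809]
ee_rot: [[-0.989, -0.149, 0.002], [-0.149, 0.989, -0.002], [-0.001, -0.002, -1.0]]
wrist_force: [0.2, 0.4, -1.7]
gripper_width: 0.288
time_s: 16.38
tcp_pos: [0.4675, -0.3826, 0.0718]
ee_rot: [[-0.989, -0.149, 0.002], [-0.149, 0.989, -0.002], [-0.001, -0.002, -1.0]]
wrist_force: [0.4, -0.0, -1.5]
gripper_width: 0.29
[ 0.4675 -0.3826  0.0718] [[-0.989, -0.149, 0.002], [-0.149, 0.989, -0.002], [-0.001, -0.002, -1.0]] 16.3833 0.29
```

View pics/wrist_q.png

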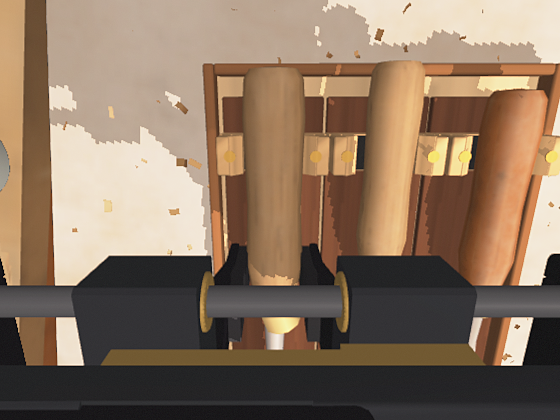

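View pics/topz_q.png

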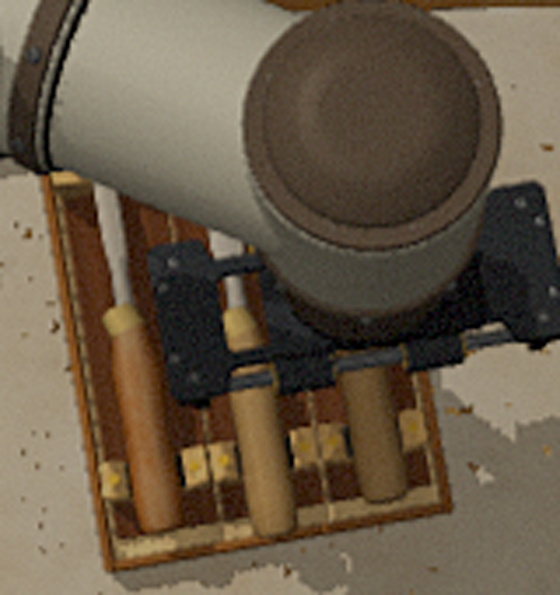

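```bash
python3 -m creep '[[0.1,0,0,0.02,0,0,0],[0.1,0,0,0.04,0,0,0],[0.1,0,0,0.055,0,0,0],[0.1,0,0,0.065,0,0,0],[0.1,0,0,0.065,0,0,0]]'
python3 look.py s wrist scene
```

```text
time_s: 16.9
tcp_pos: [0.4672, -0.3824, 0.0517]
ee_rot: [[-0.989, -0.148, 0.001], [-0.148, 0.989, -0.001], [-0.0, -0.002, -1.0]]
wrist_force: [0.4, 0.5, -0.4]
gripper_width: 0.29
[ 0.4672 -0.3824  0.0517] [[-0.989, -0.148, 0.001], [-0.148, 0.989, -0.001], [-0.0, -0.002, -1.0]] 16.9 0.29
```

View pics/wrist_s.png

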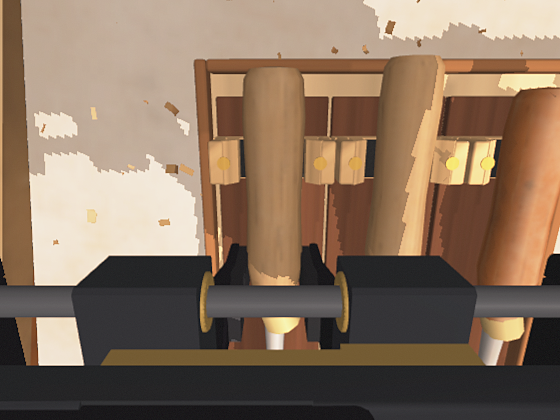

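View pics/scz_s.png

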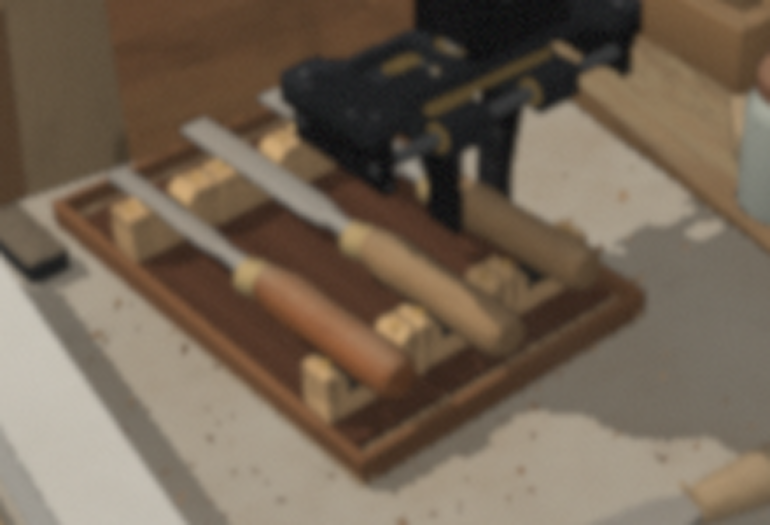

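```bash
python3 -m creep '[[0.1,0,-0.002,0.004,0,0,0],[0.1,0,-0.002,0.008,0,0,0],[0.1,0,-0.002,0.01,0,0,0],[0.1,0,-0.002,0.01,0,0,0],[0.1,0,-0.002,0.01,0,0,0]]'
```

```text
time_s: 17.42
tcp_pos: [0.4679, -0.3833, 0.0497]
ee_rot: [[-0.989, -0.149, 0.002], [-0.149, 0.989, -0.002], [-0.002, -0.003, -1.0]]
wrist_force: [-0.1, 0.2, -2.6]
gripper_width: 0.292
```

```bash
python3 -m creep '[[0.1,0,0,0.004,0,0,0],[0.1,0,0,0.006,0,0,0],[0.1,0,0,0.008,0,0,0],[0.1,0,0,0.008,0,0,0],[0.1,0,0,0.008,0,0,0]]'
```

```text
time_s: 17.83
tcp_pos: [0.4679, -0.3833, 0.0473]
ee_rot: [[-0.989, -0.149, 0.002], [-0.149, 0.989, -0.002], [-0.002, -0.003, -1.0]]
wrist_force: [0.4, -0.6, -1.1]
gripper_width: 0.29
```

```bash
python3 -m creep '[[0.1,0,0,0.003,0,0,0],[0.1,0,0,0.006,0,0,0],[0.1,0,0,0.006,0,0,0],[0.1,0,0,0.006,0,0,0]]'
python3 look.py t wrist scene
```

```text
time_s: 18.17
tcp_pos: [0.468, -0.3835, 0.0463]
ee_rot: [[-0.989, -0.149, 0.002], [-0.149, 0.989, -0.003], [-0.002, -0.003, -1.0]]
wrist_force: [-1.3, 0.6, 5.8]
gripper_width: 0.294
[ 0.468  -0.3835  0.0463] [[-0.989, -0.149, 0.002], [-0.149, 0.989, -0.003], [-0.002, -0.003, -1.0]] 18.1667 0.294
```

View pics/scz_t.png

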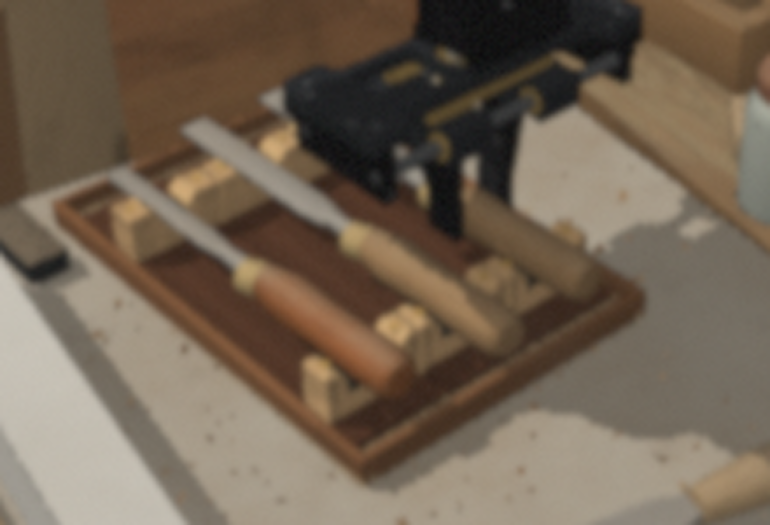

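```bash
python3 -m creep '[[0.31,0,0,0,0,0,0],[0.35,0,0,0,0,0,0],[0.42,0,0,0,0,0,0],[0.5,0,0,0,0,0,0],[0.53,0,0,0,0,0,0]]'
python3 -m creep '[[0.53,0,0,-0.05,0,0,0],[0.53,0,0,-0.12,0,0,0],[0.53,0,0,-0.22,0,0,0],[0.53,0,0,-0.35,0,0,0],[0.53,0,0,-0.45,0,0,0]]'
python3 -m creep '[[0.53,0,-0.3,-0.05,0,0,0],[0.53,0,-0.8,-0.05,0,0,0],[0.53,0,-0.8,-0.05,0,0,0],[0.53,0,-0.8,-0.05,0,0,0],[0.53,0,-0.8,-0.05,0,0,0]]'
python3 -m creep '[[0.53,0.7,-0.1,0,0,0,0],[0.53,0.7,-0.1,0,0,0,0],[0.53,0.7,-0.1,0,0,0,0],[0.53,0.7,-0.1,0,0,0,0],[0.53,0.7,-0.1,0,0,0,0]]'
python3 look.py u top scene
```

```text
time_s: 18.68
tcp_pos: [0.4681, -0.3835, 0.0461]
ee_rot: [[-0.989, -0.149, 0.003], [-0.149, 0.989, -0.003], [-0.002, -0.003, -1.0]]
wrist_force: [0.0, 1.2, -0.2]
gripper_width: 0.479
time_s: 19.1
tcp_pos: [0.4681, -0.3835, 0.1835]
ee_rot: [[-0.989, -0.15, 0.004], [-0.15, 0.989, -0.004], [-0.003, -0.005, -1.0]]
wrist_force: [1.5, 0.3, 0.4]
gripper_width: 0.525
time_s: 19.52
tcp_pos: [0.499, -0.5897, 0.1981]
ee_rot: [[-0.989, -0.15, 0.004], [-0.15, 0.989, -0.004], [-0.003, -0.005, -1.0]]
wrist_force: [1.7, 0.6, -0.4]
gripper_width: 0.53
time_s: 19.93
tcp_pos: [0.2981, -0.6501, 0.1969]
ee_rot: [[-0.989, -0.15, 0.004], [-0.15, 0.989, -0.004], [-0.003, -0.004, -1.0]]
wrist_force: [0.7, -0.3, -0.1]
gripper_width: 0.528
[ 0.2981 -0.6501  0.1969] [[-0.989, -0.15, 0.004], [-0.15, 0.989, -0.004], [-0.003, -0.004, -1.0]] 19.9333 0.528
```

View pics/topz_u.png

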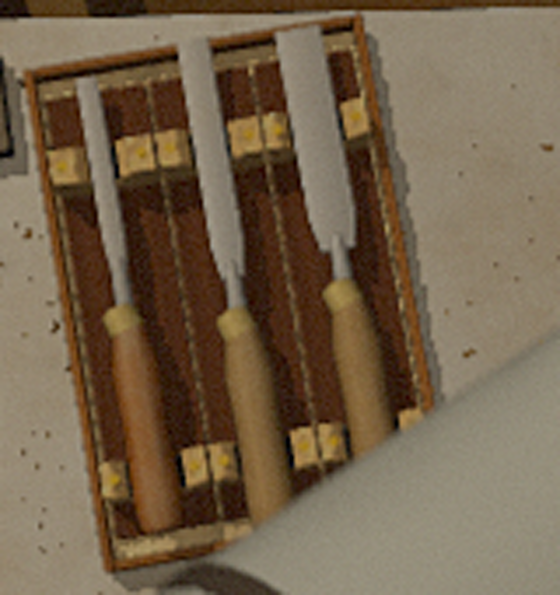

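View pics/scz_u.png

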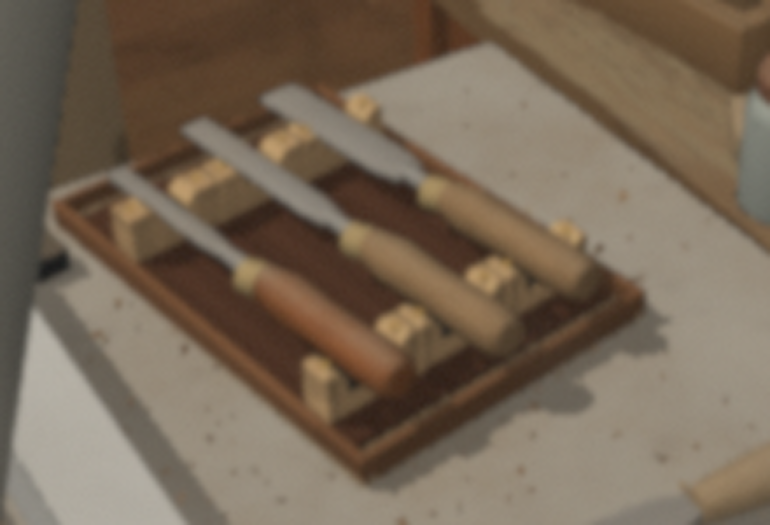

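```bash
python3 - <<'E'
from h import *; import fit,pickle
q=[.5043,-.3179,np.radians(8.53)]
for n,k,L in(("narrow",1,.260),("middle",0,.285),("wide",-1,.275)):
    tip=proj("top",fit.X([*q,.033],L/2,k*.06,0,0)); end=proj("top",fit.X([*q,.038],-L/2,k*.06,0,0)); tz=lambda p:np.round((p-[185,85]+.5)*3.5-.5,0)
    st=[np.round((proj("scene",fit.X([*q,z],sx*L/2,k*.06,0,0))-[140,140]+.5)*3.5-.5) for sx,z in((1,.033),(-1,.038))]
    print(n,"tip",tz(tip),"end",tz(end),"scene tip,end",st)
im=pickle.load(open("u.pkl","rb"))[1]["scene"]
cv2.imwrite("pics/sfull.png",im)
for n in("chisel_narrow","chisel_middle","chisel_wide"):
    o=r.outline_of("top",n)[:1]
    for z in o:
        ys,xs=np.nonzero(z["pixels"]); print(n,z["score"].__round__(2),"top row",((ys.min()-85+.5)*3.5-.5).round(),"bottom",((ys.max()-85+.5)*3.5-.5).round())
        P=np.array([atz(ray("top",p),.036)[:2] for p in zip(xs+0.,ys+0.)]); c,s=np.cos(q[2]),np.sin(q[2]); d=(P-q[:2])@np.array([[c,-s],[s,c]]); print("  tray x range",np.percentile(d[:,0],[0,1,99,100]).round(4),"y",d[:,1].mean().round(4))
    for z in r.outline_of("scene",n)[:1]:
        ys,xs=np.nonzero(z["pixels"]); P=np.array([atz(ray("scene",p),.036)[:2] for p in zip(xs+0.,ys+0.)]); d=(P-q[:2])@np.array([[c,-s],[s,c]]); print("  scene",z["score"].__round__(2),d.min(0).round(4),d.max(0).round(4),((d.min(0)+d.max(0))/2).round(4))
E
```

```text
narrow tip [89. 72.] end [165. 529.] scene tip,end [array([117., 164.]), array([402., 379.])]
middle tip [191.  32.] end [279. 532.] scene tip,end [array([192., 118.]), array([511., 338.])]
wide tip [298.  23.] end [387. 504.] scene tip,end [array([277.,  86.]), array([589., 283.])]
chisel_narrow 0.71 top row 75.0 bottom 533.0
  tray x range [-0.1305 -0.1282  0.1228  0.1278] y 0.0619
  scene 0.98 [-0.1366  0.0426] [0.1233 0.0774] [-0.0066  0.06  ]
chisel_middle 0.86 top row 36.0 bottom 526.0
  tray x range [-0.1373 -0.133   0.135   0.1385] y 0.0014
  scene 0.94 [-0.148  -0.0194] [0.1352 0.0176] [-0.0064 -0.0009]
  scene 0.66 [-0.142 -0.08 ] [ 0.1322 -0.0381] [-0.0049 -0.0591]
```

View pics/sfull.png

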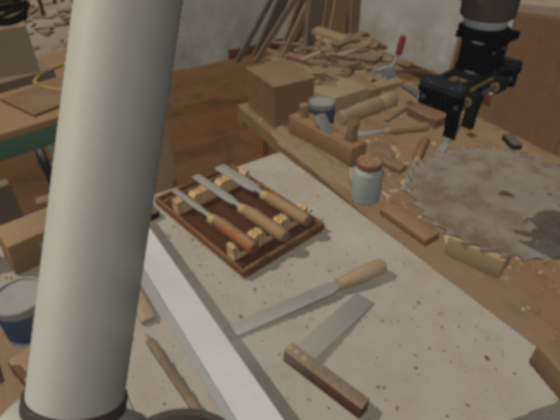

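```bash
python3 -m creep '[[0.53,0,0,0,0,0,0],[0.53,0,0,0,0,0,0],[0.53,0,0,0,0,0,0]]'; python3 -c "
from station import r
print(r.finish_job())"
```

```text
time_s: 20.58
tcp_pos: [0.3025, -0.6488, 0.1971]
ee_rot: [[-0.988, -0.153, 0.004], [-0.153, 0.988, -0.004], [-0.003, -0.005, -1.0]]
wrist_force: [0.6, 0.5, 0.4]
gripper_width: 0.532
the job is handed in; nothing more can be done
None
```

All three chisels are back in their own cradles, and I handed the job in at about 20.6 s of the 80 s allowed. I moved the narrow chisel first, then the middle one, then the wide one. Each was lowered until the wrist force showed light contact (at most about 12 N) before I let go.

- **Seating:** the last overhead picture shows each blade centred between its notch posts. The scene view shows all three handles in their notches, lying level as far as can be seen. Part of the wide and middle handles was behind the arm in the overhead view.
- **Position along the cradle:** the overhead view puts the chisels within about 2–3 mm of midway, at most slightly towards the robot. The scene camera put them 5–7 mm towards the robot. The close wrist views before release agreed with the overhead view to about 2 mm, so I treated the difference as calibration error and did not adjust.
- **Network check:** in the last check the overhead network did not report the wide chisel, so I judged that one from the pictures.
- **Rasp and arm:** the rasp lies where it was, and the arm was clear of everything when I handed in.

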